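# Put the grill press away in its slotted rack and lock it in

### The job

Put the grill press away in the slotted steel rack: swing the rack's cam lever fully open, slide the press in under the rack's top plate with its neck following the crooked slot all the way to the closed end, let go, and swing the lever fully shut again so the press cannot come out. Leave the other things on the ledge where they are.

Things in the scene. Friction and masses are not known exactly. Their poses are not given: they have to be found in the camera images.
- press: Loose grill press, about 0.45 kg, same either way round: dark steel base plate 120 (x) x 80 (y) x 10 mm, upright round steel neck 14 mm in diameter at its centre from 10 to 52 mm height, on it a pale wooden grip bar 70 long (x) x 20 wide (y) mm, from 52 to 80 mm above the underside. Origin: centre of the underside; z up.
- press_grip (a point): Point in the press's grip bar to grasp, 68 mm above the press's underside, on the neck's axis; squeeze the 20 mm width.
- rack: Fixed steel rack 220 (x) x 260 (y) mm, front (-x) open, turned a little. Origin: on the ledge under its centre. Plate 28 to 34 mm above the ledge; 6 mm walls left, right, back. Press base goes under the plate, long side along rack x, neck in the 26 mm slot, grip bar above. Slot centreline (mm): (-110,-30), (-10,-30), (-10,35), closed end, where the neck's centre stops at (49,35).
- rack_mouth (a point): Slot centreline at the rack's front edge, at ledge height: rack frame (-110, -30, 0) mm.
- rack_corner1 (a point): First corner of the slot centreline, rack frame (-10, -30, 0) mm.
- rack_corner2 (a point): Second corner of the slot centreline, rack frame (-10, 35, 0) mm.
- rack_home (a point): Where the neck's centre is when the press is home, rack frame (45, 35, 0) mm; the slot ends 11 mm beyond.
- lever (a joint): Angle of the cam lever on top of the rack, rad; 0 = fully shut (its nose lies across the slot near the mouth), 1.45 = fully open (stop; the nose then sticks out 12 mm over the front edge, right of the mouth). It grows anticlockwise seen from above. Stiff: about 4 N at the pin, stays where left.
- lever_pivot (a point): Lever's vertical hinge axis: rack frame (-60, -85, 35) mm. Shut, the lever's flat nose (16 wide, 8 mm thick, 36 to 44 mm above the ledge) reaches 62 mm from here along the rack's +y; its handle arm runs away from the slot, along -y.
- lever_pin (a point): Point in the upright black pin (16 mm diameter, from 36 to 85 mm above the ledge) at the end of the lever's handle arm, 60 mm from the pivot; this point is 68 mm above the ledge. Shut, it lies at rack frame (-60, -145) mm; open, it has swung towards the rack's +x side, to about (0, -92) mm.
- canister: Bystander: aluminium tea canister, 79 mm diameter, 102 mm tall. Origin: centre of underside.
- bowl: Bystander: white bowl, 100 mm rim diameter, 55 mm tall. Origin: centre of underside.
- jar: Bystander: small glass jar, 52 mm diameter, 80 mm tall, in front of the rack on the right of the slot's mouth. Origin: centre of underside.
- mill: Bystander: turned wooden mill, 52 mm diameter, 100 mm tall, in front of the rack on the left of the slot's mouth. Origin: centre of underside.
- spice_box: Bystander: red plastic spice box with twist cap, 70 x 70 mm, 99 mm tall. Origin: centre of underside.
Mind the look-alikes: they are no part of the job. What is shaped like the press but purple or turquoise is not meant.

How it is judged:
On the way, in this order (a step that is already met when the one before it is completed fails the run):
1. the lever is swung open while the press is still outside the rack (value of joint lever above 1.2 rad and horizontal distance between press and rack above 0.14 m), for 0.1 s.
2. the press is home at the closed end of the slot, flat under the plate (x of press in the frame of rack between 0.036 and 0.06 m and y of press in the frame of rack between 0.02 and 0.05 m and height (world z) of press below 0.012 m and angle between press's own z axis and vertical below 0.1 rad), for 0.2 s.
3. the lever is swung shut (value of joint lever below 0.12 rad), for 0.2 s.
At the end, for the whole second after the job is handed in: The press lies flat on the ledge under the rack's plate (tilt under 0.1 rad), its neck at the slot's closed end (rack frame x 36 to 60 mm, y 20 to 50 mm), at rest, and the lever is shut (below 0.12 rad). No bystander has been moved more than 30 mm or tipped over (all of step 2 and value of joint lever below 0.12 rad and linear speed of press below 0.02 m/s); the robot touches nothing.
It fails at once if a bystander is moved more than 30 mm (distance of any of canister, bowl, jar, mill, spice_box from where it was at the start of the episode above 0.03 m).
It fails at once if a bystander is tipped over (angle between any of canister, bowl, jar, mill, spice_box's own z axis and vertical above 0.4 rad).
It also fails if it takes over 72 s, if anything falls off the work surface, if the arm or the gripper's body presses on something with over 40 N, if the wrist force passes 120 N, or if a joint passes its speed limit or range.

### The arm

A 6-joint arm with a two-finger parallel gripper is mounted at the origin on the work surface. World frame = base frame: x ahead of the robot, y to its left, z up, the work surface at z = 0. Lengths are in m, angles in rad, forces in N, time in s.
With the tool pointing down it reaches from about 0.35 to 0.875 m from the base axis. Payload 4.2 kg.
Tool frame: the origin (TCP) lies on the centre line of the jaws, within the pads' length; the fingertips stand 11 mm ahead of it and the grasp point (between the pads) lies 8 mm behind it; z points along the fingers, y is the direction in which the jaws open and shut (so a half turn about z gives the same grasp; the last joint's range is limited). The gripper opens to 87 mm and grips with 3 to 60 N. Pads are 19 mm wide; open, the fingers measure 117 mm over their backs; the gripper's body (75 mm by 190 mm) begins 51 mm behind the grasp point.
Start: joints at [-1.044, 0.385, 0.008, 0, -1.194, -0.259], TCP at [0.165, -0.603, 0.202] pointing down, gripper open.
Joint ranges: [-3.14, 3.14], [-1.21, 2.06], [-1.07, 1.41], [-3.16, 2.05], [-2.99, -0.16], [-3.1, 3.1]. Speed limits (rad/s): [2.79, 2.79, 3.14, 3.14, 3.14, 3.14].

### API

Orientations are given as a unit quaternion [x, y, z, w].
In Python, from plant import manip gives the robot as it stands.
- The arm moves only by the shell command python3 -m inch 'ROWS' [FORCE]. ROWS is JSON, a list of rows, each an object with "linear": the shift along the tool's x, y, z scaled (see below), a list of three; "rotation": the turn, a rotation vector about the tool's x, y, z scaled (see below), a list of three; "jaw": the opening, from -1 (shut) to 1 (fully open). In form: [{"linear": [tx, ty, tz], "rotation": [ax, ay, az], "jaw": jaw}, ...]. A call has 1 to 8 rows; each row is the pose to reach, as a shift and turn from the pose commanded when the call began, along the tool's axes at that moment; what a row does not reach only later rows make up. The controller multiplies each number of a shift by 400 mm and each number of a turn by pi/2 rad. A row lasts 1/10 s, in which the tool goes at most 50 mm and 8.59 degrees, less where a joint would pass 70% of its speed; a pose out of reach is approached as far as the arm can. A call with a number of a shift or a turn outside -1 to 1 is refused whole. A call with a gripper value outside its range is refused whole. The fingers move at their own pace and stop on an object; FORCE is the grip in N (left out, the last holds). Time passes only in rows, so rows that repeat a pose let the fingers close. It gives the time, the measured TCP pose, the force and the opening at its end, in the units of the state.
- manip.observe(): the state, without advancing time (a new reading comes with each control period).
- manip.snapshot(name): name is "scene" or "top"; returns a dict with "frame" (384x512x3 uint8, red, green, blue), "vfov" (degrees; the focal length in pixels is half the picture's height over the tangent of half this angle, whatever the lens; pixels are square), "cx", "cy" (the principal point, pixels), "camera_from_world" (4x4, takes a point from world to camera coordinates). Camera axes: x right, y down, z forward; pixel columns grow to the right and rows downward; lengths in m; the calibration is good to about 2 mm. A picture is of the moment at which its call begins. There is no depth.
- manip.close_job(): hands the job in, once; it reports no verdict.
Trained networks look in a picture, given as the dict that the camera call returned (one of the last four; its "shot" number tells which), for a name from the list of things; names that differ only in an ending like _2 or _b are one class to them, and where a whole thing is asked for, a point or a joint stands for the part that bears it (a point fixed in the world has none). Each returns a list of dicts, best first, with "score" (0 to 1); they miss things now and then, are a little off and sometimes report something else, mostly with a low value. They report only what shows in the picture. A call takes as long as a camera call. They do not tell look-alikes from the thing itself.
- manip.cut_out(picture, query): "pixels" (384x512 bool, what is visible of it).
- manip.place_of(picture, query): "point" ([x, y, z] in m, in the coordinates of the camera as it stood for that picture, good to about 4 mm: a listed point, or the origin of a listed thing).
The state is a dict: "t": time; "joint_pos": joint angles; "dq": joint speeds; "effort": joint torques, N m; "position": TCP position; "ee_rot": TCP orientation; "contact_force": force on the tool from outside, world axes, zero at the start; "ft_torque": the same for the moment, N m; "grip_width": opening from 0.0 (shut) to 1.0 (fully open).
Only numpy, scipy, OpenCV 4.12 (cv2) and the standard library are available. Lean on these libraries where they do the work, as an engineer would, in place of code of your own. Each camera call takes 0.05 s, during which the arm holds its last target.

## Working session

There is one attempt and no reset: what is moved stays moved. The work goes in short steps, Python scripts to look and compute and a shell command to move; the robot and the scene stay as the last step left them, time stands still between calls to the robot, and variables do not carry over. Pictures are saved under pics/ and viewed, and the job is handed in when it is done.

```bash
ls; mkdir -p pics; cat > h.py <<'E'
import numpy as np, cv2
from plant import manip
def world(p,pic):
    T=np.linalg.inv(np.array(pic["camera_from_world"])); return (T@np.r_[p,1])[:3]
def proj(P,pic):
    c=(np.array(pic["camera_from_world"])@np.r_[P,1])[:3]
    f=pic["frame"].shape[0]/2/np.tan(np.radians(pic["vfov"])/2)
    return pic["cx"]+f*c[0]/c[2], pic["cy"]+f*c[1]/c[2]
def ray(u,v,z,pic):
    f=pic["frame"].shape[0]/2/np.tan(np.radians(pic["vfov"])/2)
    T=np.linalg.inv(np.array(pic["camera_from_world"]))
    d=T[:3,:3]@np.array([(u-pic["cx"])/f,(v-pic["cy"])/f,1]); o=T[:3,3]
    return o+d*(z-o[2])/d[2]
E
python3 - <<'E'
from h import *
print(manip.observe())
for n in ["scene","top"]:
    s=manip.snapshot(n); cv2.imwrite(f"pics/{n}0.png",s["frame"][:,:,::-1])
    print(n,s["vfov"],s["cx"],s["cy"],s.keys())
    print(np.linalg.inv(s["camera_from_world"]).round(3))
    for q in ["press","press_grip","rack","rack_mouth","rack_corner1","rack_corner2","rack_home","lever_pivot","lever_pin","canister","bowl","jar","mill","spice_box"]:
        for r in manip.place_of(s,q)[:3]:
            w=world(r["point"],s); print(n,q,round(r["score"],2),w.round(4),np.round(proj(w,s)))
E
```

```text
pics
{'t': 0.0, 'joint_pos': array([-1.04438693e+00,  3.85567137e-01,  6.62368895e-03, -4.85217358e-04,
       -1.19399299e+00, -2.58587857e-01]), 'dq': array([ 0.00027264, -0.00041116, -0.00085311, -0.00024127, -0.00152602,
        0.0003491 ]), 'effort': array([-2.89591671e-04, -3.90665174e+01,  1.87399936e+01,  4.21955913e+00,
        1.09657366e-02, -2.05873976e-04]), 'position': array([ 0.16522838, -0.6020943 ,  0.20055447]), 'ee_rot': array([-1.33422123e-01,  9.91058697e-01,  1.07493585e-03, -2.00949021e-04]), 'contact_force': array([ 0.67446659, -0.10638339, -0.70942497]), 'ft_torque': array([-0.00831658, -0.04252062,  0.06635182]), 'grip_width': 0.9986154704232147}
scene 54.68949697223634 254.33599855107403 194.56914815073625 dict_keys(['frame', 'vfov', 'cx', 'cy', 'camera_from_world', 'shot'])
[[-0.54   0.442 -0.717  1.284]
 [ 0.841  0.26  -0.474  0.597]
 [-0.023 -0.859 -0.512  0.678]
 [ 0.     0.     0.     1.   ]]
scene press 0.97 [0.4361 0.3097 0.    ] [333. 240.]
scene press 0.82 [ 0.4769  0.4775 -0.0024] [387. 269.]
scene press 0.75 [ 0.2453  0.2764 -0.0006] [346. 207.]
[... 2360 characters left out ...]
02 -2.000e-04] [302. 146.]
top rack_corner2 0.65 [4.593e-01 5.670e-02 1.000e-04] [265. 197.]
top rack_home 0.88 [0.6651 0.0046 0.0011] [281. 128.]
top lever_pivot 0.63 [ 0.5518 -0.1107  0.0358] [323. 162.]
top lever_pivot 0.28 [ 0.5071 -0.0531  0.0022] [302. 180.]
top lever_pin 0.55 [ 0.5579 -0.1741  0.0664] [347. 157.]
top canister 0.66 [ 6.624e-01 -3.667e-01 -4.000e-04] [406. 125.]
top canister 0.65 [ 0.6033  0.3589 -0.0016] [163. 152.]
top bowl 0.98 [ 0.4671 -0.3631  0.0027] [410. 190.]
top jar 0.64 [ 0.5051 -0.0538  0.0039] [303. 180.]
top mill 0.71 [0.4367 0.3033 0.0693] [175. 205.]
top mill 0.49 [0.4589 0.0557 0.0012] [266. 197.]
top spice_box 0.68 [ 0.6647 -0.3654  0.0025] [406. 124.]
```

```bash
python3 - <<'E'
import cv2
for n in ["scene","top"]:
    im=cv2.imread(f"pics/{n}0.png"); cv2.imwrite(f"pics/{n}0b.png",cv2.resize(im,(800,600),interpolation=cv2.INTER_CUBIC))
im=cv2.imread("pics/top0.png"); cv2.imwrite("pics/top0c.png",cv2.resize(im[100:250,210:410],(800,600),interpolation=cv2.INTER_CUBIC))
E
```

```text
(no output)
```

View pics/scene0b.png

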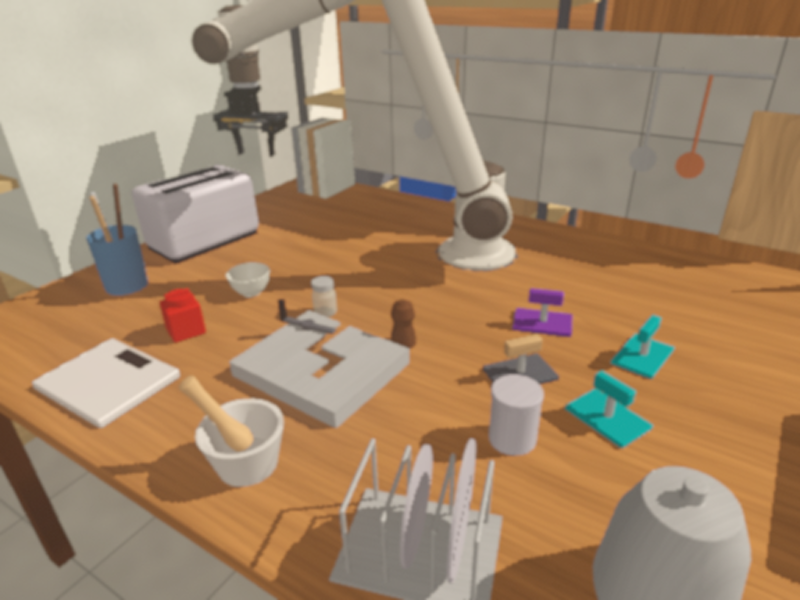

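View pics/top0b.png

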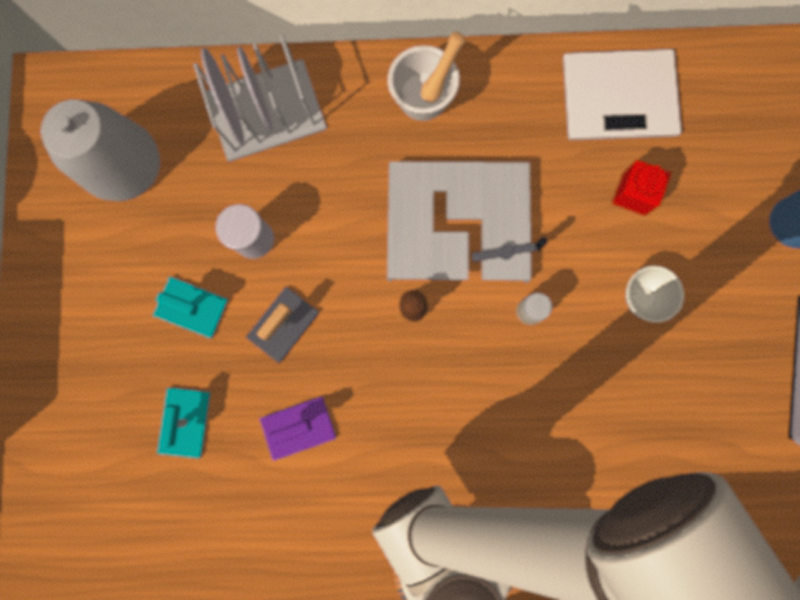

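View pics/top0c.png

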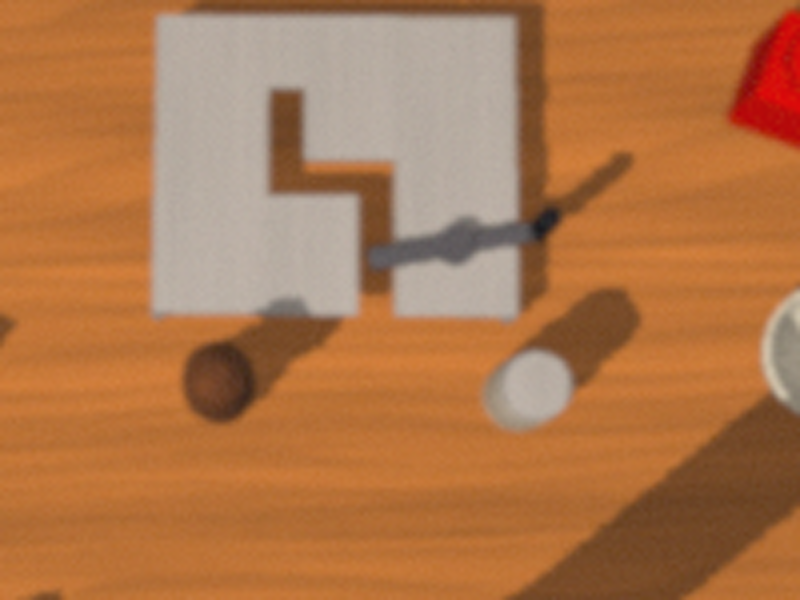

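```bash
cat > fit.py <<'E'
from h import *
from scipy.optimize import least_squares
s=manip.snapshot("top"); g=cv2.cvtColor(s["frame"],cv2.COLOR_RGB2GRAY)
C=np.array([(157,15),(517,15),(519,318),(150,316),(358,318),(394,318),(394,163),(303,163),(303,90),(270,90),(270,192),(360,192)],float)
R=np.array([(110,130),(110,-130),(-110,-130),(-110,130),(-110,-17),(-110,-43),(3,-43),(3,22),(56,22),(56,48),(-23,48),(-23,-17)])/1000
px=(C+.5)/4-.5+[210,100]
p2=cv2.cornerSubPix(g,px.astype(np.float32).reshape(-1,1,2),(3,3),(-1,-1),(3,30,.01)).reshape(-1,2)
print(np.abs(p2-px).max(1).round(1))
for P in (px,p2):
    W=np.array([ray(u,v,.034,s)[:2] for u,v in P])
    def f(q):
        c,sn=np.cos(q[2]),np.sin(q[2]); return ((R@np.array([[c,sn],[-sn,c]])+q[:2])-W).ravel()
    r=least_squares(f,[.6,0,0],loss="soft_l1",f_scale=.002); print(r.x.round(4), (r.fun.reshape(-1,2)*1000).round(1).tolist())
for n,sh in (("top",s),("scene",manip.snapshot("scene"))):
    im=sh["frame"]
    for r in manip.cut_out(sh,"press")[:4]:
        m=r["pixels"]; ys,xs=np.nonzero(m); print(n,"mask",round(r["score"],2),xs.mean().round(1),ys.mean().round(1),m.sum(), im[m].mean(0).round())
    # tan grip and dark base near press
    hsv=cv2.cvtColor(im,cv2.COLOR_RGB2HSV)
    u,v=map(int,proj([.437,.305,.04],sh)); sub=im[v-40:v+40,u-40:u+40]
    cv2.imwrite(f"pics/press_{n}.png",cv2.resize(sub[:,:,::-1],(640,640),interpolation=cv2.INTER_CUBIC)); print(u,v)
for q in ["lever_pin","lever_pivot"]:
    for r in manip.place_of(s,q)[:1]: print(q,world(r["point"],s))
for r in manip.cut_out(s,"lever")[:2]:
    ys,xs=np.nonzero(r["pixels"]); rr=cv2.minAreaRect(np.c_[xs,ys].astype(np.float32)); print("lever",r["score"],rr)
E
python3 fit.py
```

```text
[0.7 0.9 1.7 1.2 0.  0.8 1.7 0.  0.3 0.3 0.3 0.7]
[ 0.6157 -0.0292 -0.0433] [[-1.1, -0.1], [-2.8, 1.7], [-0.1, 0.6], [1.2, -1.2], [1.1, -0.3], [0.8, -0.8], [1.1, -0.7], [1.6, -1.1], [0.5, -1.4], [0.7, 0.8], [-2.7, 1.6], [-3.3, 1.1]]
[ 0.6168 -0.029  -0.041 ] [[-2.4, 1.6], [-1.9, -0.3], [-3.6, 0.7], [-1.3, 0.8], [2.2, -0.3], [-0.4, -0.6], [7.1, -1.9], [2.7, -0.8], [1.3, -1.7], [1.0, 1.7], [-0.9, 0.8], [-0.0, -0.1]]
top mask 0.71 116.8 270.1 1203 [ 22. 141. 133.]
top mask 0.63 121.4 196.5 1148 [ 21. 148. 139.]
top mask 0.62 189.5 274.1 1218 [127.  61. 142.]
177 206
scene mask 0.89 347.9 201.4 734 [128.  70. 135.]
scene mask 0.81 412.0 224.3 861 [ 51. 154. 143.]
scene mask 0.63 390.4 262.3 1358 [ 40. 152. 143.]
scene mask 0.6 334.7 230.9 859 [137. 117.  99.]
332 228
lever_pin [ 0.55801795 -0.17440766  0.06409944]
lever_pivot [ 0.55042158 -0.11159187  0.03667369]
lever 0.72 ((325.2793884277344, 160.0057373046875), (8.939305305480957, 47.5335578918457), 74.47589111328125)
lever 0.72 ((418.0, 188.0), (34.0, 36.0), 90.0)
```

```bash
cat >> h.py <<'E'
RX,RY,RA=0.616,-0.029,-0.042
def rk(x,y,z=0):
    c,s=np.cos(RA),np.sin(RA); return np.array([RX+c*x-s*y,RY+s*x+c*y,z])
def irk(X,Y):
    c,s=np.cos(RA),np.sin(RA); dx,dy=X-RX,Y-RY; return c*dx+s*dy,-s*dx+c*dy
OUT=[(.11,.13),(.11,-.13),(-.11,-.13),(-.11,-.043),(.003,-.043),(.003,.022),(.056,.022),(.056,.048),(-.023,.048),(-.023,-.017),(-.11,-.017),(-.11,.13)]
def overlay(s,x0,y0,w,h,k,fn,extra=()):
    im=cv2.resize(np.ascontiguousarray(s["frame"][y0:y0+h,x0:x0+w,::-1]),(w*k,h*k),interpolation=cv2.INTER_CUBIC)
    t=lambda P:tuple(int(round(((a-b)+.5)*k*16)) for a,b in zip(proj(P,s),(x0,y0)))
    P=[t(rk(x,y,.034)) for x,y in OUT]
    for a,b in zip(P,P[1:]+P[:1]): cv2.line(im,a,b,(0,255,0),1,cv2.LINE_AA,4)
    for e in extra: 
        e=[t(p) for p in e]
        for a,b in zip(e,e[1:]): cv2.line(im,a,b,(255,0,255),1,cv2.LINE_AA,4)
    cv2.imwrite(fn,im)
def pressbox(x,y,a):
    c,s=np.cos(a),np.sin(a)
    f=lambda X,Y,z:[(x+c*u-s*v,y+s*u+c*v,z) for u,v in ((X,Y),(X,-Y),(-X,-Y),(-X,Y),(X,Y))]
    return f(.06,.04,.01),f(.035,.01,.08)
E
python3 - <<'E'
from h import *
t=manip.snapshot("top"); s=manip.snapshot("scene")
pb=pressbox(.437,.304,.9)
overlay(t,225,90,140,105,5,"pics/o1.png"); overlay(s,135,180,140,105,5,"pics/o2.png")
overlay(t,140,170,80,70,7,"pics/o3.png",pb); overlay(s,300,195,80,70,7,"pics/o4.png",pb)
a=[cv2.imread(f"pics/o{i}.png") for i in (3,4)]; cv2.imwrite("pics/o34.png",cv2.resize(np.hstack(a),(800,350)))
E
```

```text
(no output)
```

View pics/o1.png

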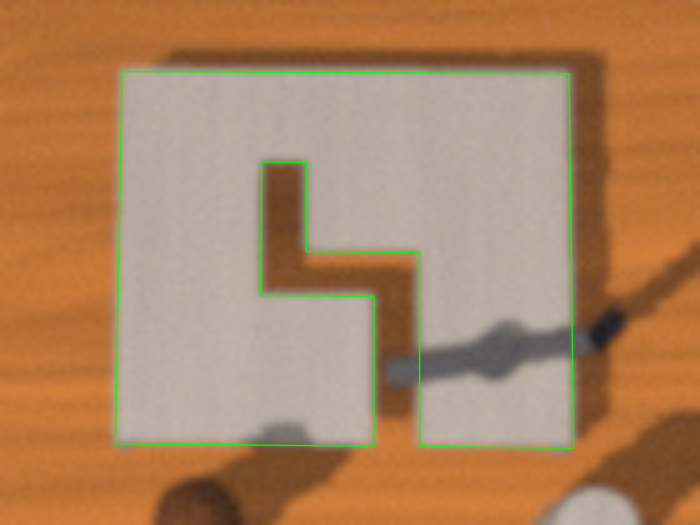

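View pics/o2.png

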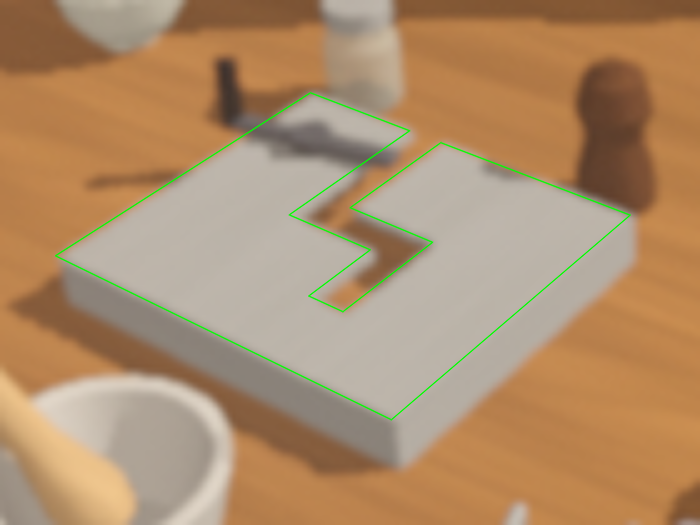

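View pics/o34.png

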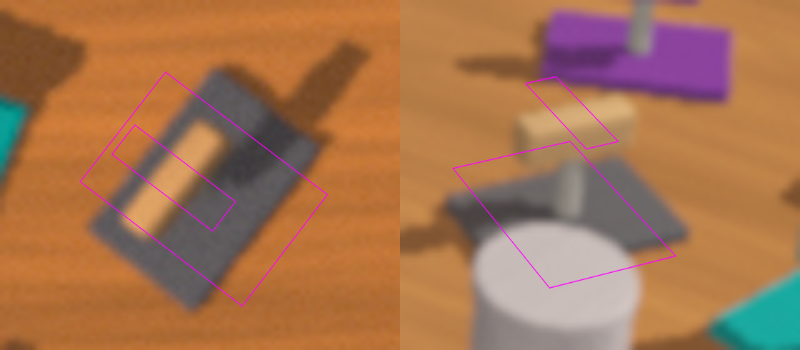

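```bash
cat > pf.py <<'E'
from h import *
from scipy.optimize import least_squares
t=manip.snapshot("top"); k=7*800/1120
B=[(215,68),(320,142),(197,310),(90,228)]
px=(np.array(B)+.5)/k-.5+[140,170]
W=np.array([ray(u,v,.01,t)[:2] for u,v in px]); print(W.round(3), W.mean(0), [np.linalg.norm(W[i]-W[i-1]).round(3) for i in range(4)])
d=(W[0]+W[1]-W[2]-W[3]); print(np.arctan2(d[1],d[0]))
x,y=W.mean(0); a=np.arctan2(d[1],d[0])
s=manip.snapshot("scene"); pb=pressbox(x,y,a)
overlay(t,140,170,80,70,7,"pics/o3.png",pb); overlay(s,300,195,80,70,7,"pics/o4.png",pb)
A=[cv2.imread(f"pics/o{i}.png") for i in (3,4)]; cv2.imwrite("pics/o34b.png",cv2.resize(np.hstack(A),(800,350)))
E
python3 pf.py
```

```text
[[0.507 0.297]
 [0.461 0.236]
 [0.366 0.308]
 [0.415 0.37 ]] [0.4374424  0.30232712] [np.float64(0.117), np.float64(0.076), np.float64(0.119), np.float64(0.079)]
-0.6614120985184394
```

View pics/o34b.png

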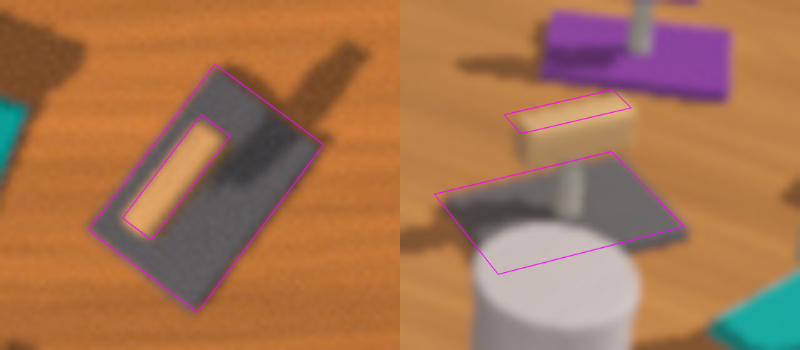

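```bash
cat >> h.py <<'E'
from scipy.spatial.transform import Rotation as Ro
def go(p,rel):
    "rel: tool-x yaw minus 270deg"
    o=manip.observe(); R=Ro.from_quat(o["ee_rot"]); p=np.array(p)
    y=rel-np.pi/2; X=np.array([np.cos(y),np.sin(y),0]); Z=np.array([0,0,-1.]); G=Ro.from_matrix(np.c_[X,np.cross(Z,X),Z])
    print("linear",(R.inv().apply(p-o["position"])/.4).round(4).tolist(),"rot",((R.inv()*G).as_rotvec()/(np.pi/2)).round(4).tolist(),"dist",np.linalg.norm(p-o["position"]).round(3))
def st():
    o=manip.observe(); R=Ro.from_quat(o["ee_rot"]).as_matrix(); x=R[:,0]
    print("t",round(o["t"],2),"pos",o["position"].round(4),"rel",round((np.arctan2(x[1],x[0])+np.pi/2),3),"down",R[:,2].round(3),"F",o["contact_force"].round(1),"grip",round(float(o["grip_width"]),3),"q",o["joint_pos"].round(2), "rack",np.round(irk(*o["position"][:2]),4))
E
python3 - <<'E'
from h import *
st(); go([.557,-.174,.16],-.042)
print(irk(.446,-.157),irk(.505,-.054),irk(.459,.056))
E
```

```text
t 2.05 pos [ 0.1654 -0.6027  0.2016] rel -1.303 down [-0.  0. -1.] F [-0.9  0.8 -0.2] grip 1.0 q [-1.04  0.38  0.01 -0.   -1.19 -0.26] rack [-0.4261 -0.5921]
linear [-1.2277, 0.7745, 0.1041] rot [0.0, 0.0, -0.8028] dist 0.582
(np.float64(-0.16447566244448586), np.float64(-0.13502502161987434)) (np.float64(-0.1098524210635216), np.float64(-0.029638582734043725)) (np.float64(-0.16043049686705016), np.float64(0.0783329794849615))
```

```bash
python3 -m inch '[{"linear":[-0.1,0.065,0],"rotation":[0,0,-0.07],"jaw":0.4},{"linear":[-0.2,0.13,0],"rotation":[0,0,-0.15],"jaw":0.4},{"linear":[-0.3,0.19,0],"rotation":[0,0,-0.23],"jaw":0.4},{"linear":[-0.4,0.26,0],"rotation":[0,0,-0.31],"jaw":0.4},{"linear":[-0.5,0.32,0],"rotation":[0,0,-0.39],"jaw":0.4},{"linear":[-0.6,0.38,0],"rotation":[0,0,-0.47],"jaw":0.4},{"linear":[-0.7,0.44,0],"rotation":[0,0,-0.55],"jaw":0.4},{"linear":[-0.8,0.51,0],"rotation":[0,0,-0.63],"jaw":0.4}]' 10; python3 -c "
from h import *
st(); go([.557,-.174,.14],-.042)"
```

```text
t: 2.85
position: [0.4213, -0.3199, 0.202]
ee_rot: [-0.59, 0.807, -0.0, 0.0]
contact_force: [0.7, -0.8, 0.2]
grip_width: 0.701
t 2.85 pos [ 0.4213 -0.3199  0.202 ] rel -0.308 down [ 0.001 -0.001 -1.   ] F [ 0.7 -0.8  0.2] grip 0.701 q [-0.34  0.22 -0.23  0.   -1.12  0.03] rack [-0.1824 -0.2989]
linear [-0.4507, -0.2125, 0.155] rot [-0.0005, -0.0003, -0.1695] dist 0.209
```

```bash
python3 -m inch '[{"linear":[-0.1,-0.05,0.03],"rotation":[0,0,-0.05],"jaw":0.2},{"linear":[-0.2,-0.1,0.06],"rotation":[0,0,-0.1],"jaw":0.2},{"linear":[-0.3,-0.15,0.1],"rotation":[0,0,-0.15],"jaw":0.2},{"linear":[-0.4,-0.19,0.14],"rotation":[0,0,-0.17],"jaw":0.2},{"linear":[-0.45,-0.2125,0.155],"rotation":[0,0,-0.17],"jaw":0.2},{"linear":[-0.45,-0.2125,0.155],"rotation":[0,0,-0.17],"jaw":0.2}]'; python3 -c "
from h import *
st(); go([.557,-.174,.06],-.042)
t=manip.snapshot('top'); s=manip.snapshot('scene')
overlay(t,290,100,110,82,7,'pics/p1.png'); overlay(s,130,140,110,82,7,'pics/p2.png')"
```

```text
t: 3.45
position: [0.5576, -0.174, 0.1381]
ee_rot: [-0.692, 0.722, 0.001, -0.001]
contact_force: [0.0, -0.5, 0.9]
grip_width: 0.602
t 3.45 pos [ 0.5576 -0.174   0.1381] rel -0.043 down [-0.002  0.    -1.   ] F [ 0.  -0.5  0.9] grip 0.602 q [-0.03  0.37 -0.19 -0.   -1.02 -0.02] rack [-0.0523 -0.1473]
linear [0.0002, 0.001, 0.1953] rot [0.0013, 0.0001, -0.0004] dist 0.078
```

View pics/p1.png

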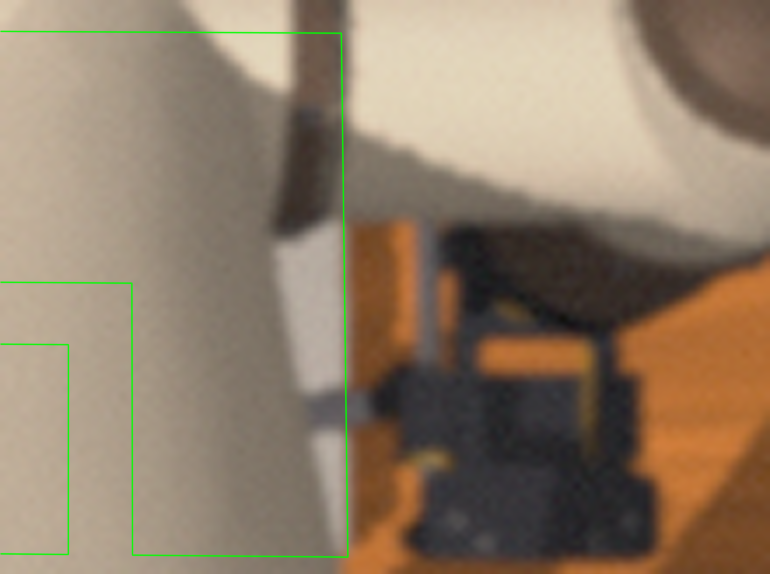

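View pics/p2.png

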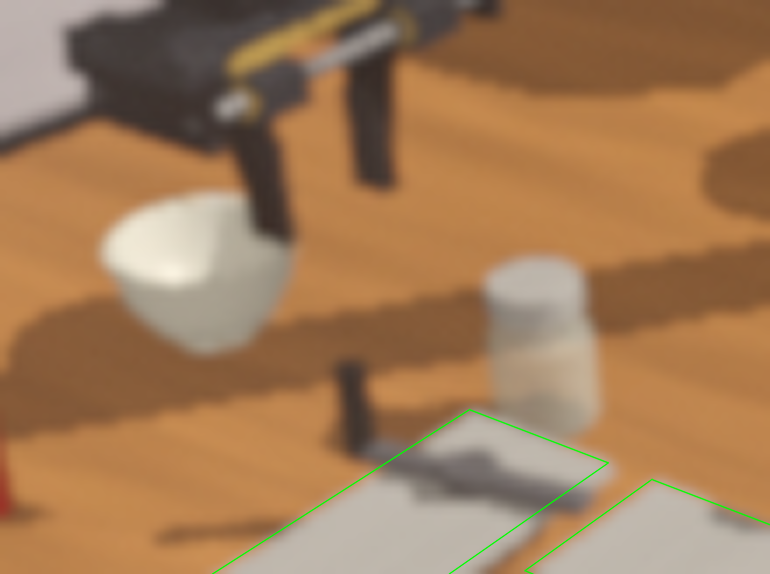

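```bash
python3 -c "
from h import *
s=manip.snapshot('scene')
P=proj([.5576,-.174,.127],s); print(P, (P[0]-130)*7,(P[1]-140)*7)
P=proj([.557,-.174,.085],s); print((P[0]-130)*7,(P[1]-140)*7)"
```

```text
(np.float64(176.84879875680878), np.float64(179.17529363059526)) 327.94159129766143 274.22705541416684
340.74365898807486 354.38660405611074
```

```bash
python3 -m inch '[{"linear":[0,0,0.03],"rotation":[0,0,0],"jaw":0.2},{"linear":[0,0,0.06],"rotation":[0,0,0],"jaw":0.2},{"linear":[0,0,0.09],"rotation":[0,0,0],"jaw":0.2},{"linear":[0,0,0.1],"rotation":[0,0,0],"jaw":0.2},{"linear":[0,0,0.1],"rotation":[0,0,0],"jaw":0.2},{"linear":[0,0,0.1],"rotation":[0,0,0],"jaw":0.2}]'; python3 -c "
from h import *
st(); go([.557,-.174,.06],-.042)
s=manip.snapshot('scene')
e=[[rk(-.06+d-.0+.0075,-.1475,.17) ,rk(-.06+d+.0075,-.1475,.085)] for d in (-.026,.026)]
overlay(s,130,140,110,82,7,'pics/p3.png',e)"
```

```text
t: 4.2
position: [0.5566, -0.1764, 0.0997]
ee_rot: [-0.691, 0.723, -0.0, -0.0]
contact_force: [0.0, -0.1, 1.0]
grip_width: 0.6
t 4.2 pos [ 0.5566 -0.1764  0.0997] rel -0.046 down [ 0. -0. -1.] F [ 0.  -0.1  1. ] grip 0.6 q [-0.03  0.41 -0.23  0.   -0.93 -0.02] rack [-0.0532 -0.1498]
linear [-0.0062, -0.0008, 0.0992] rot [-0.0001, -0.0002, -0.0028] dist 0.04
```

View pics/p3.png

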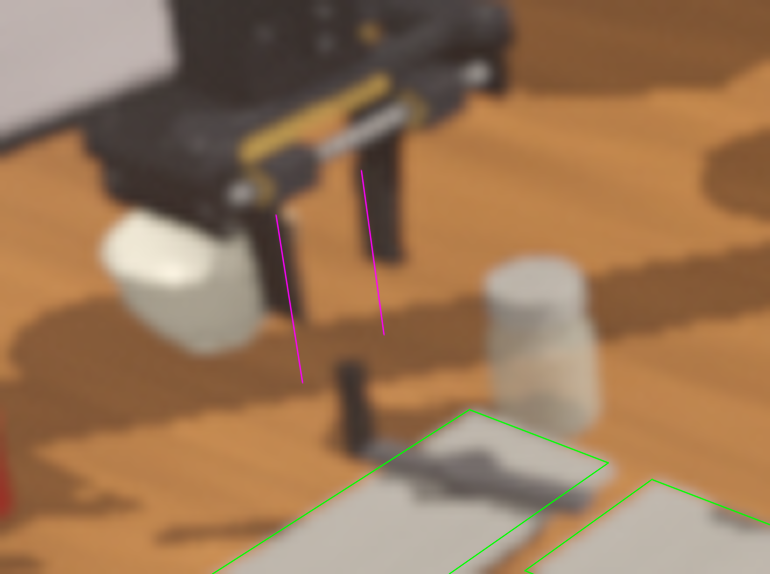

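```bash
python3 -c "
from h import *
s=manip.snapshot('scene');t=manip.snapshot('top')
u,v=130+343.5/7-.5,140+290.5/7-.5
print(ray(u,v,.0887,s),ray(u,v,.117,s))
e=[[[.5566+d,-.1764,z] for d in (-.095,.095)] for z in (.17,.14,.0887)]
e+=[[[.5566-.026,-.1764,z],[.5566+.026,-.1764,z]] for z in (.09,.12)]
print(proj([.5566,-.1764,.0887],s))
overlay(t,290,80,110,82,7,'pics/p4.png',e)
cv2.imwrite('pics/t4.png',t['frame'][:,:,::-1])
"
```

```text
[ 0.5137307 -0.2136849  0.0887   ] [ 0.55074101 -0.17475106  0.117     ]
(np.float64(178.05845459049826), np.float64(189.38367803731532))
```

View pics/p4.png

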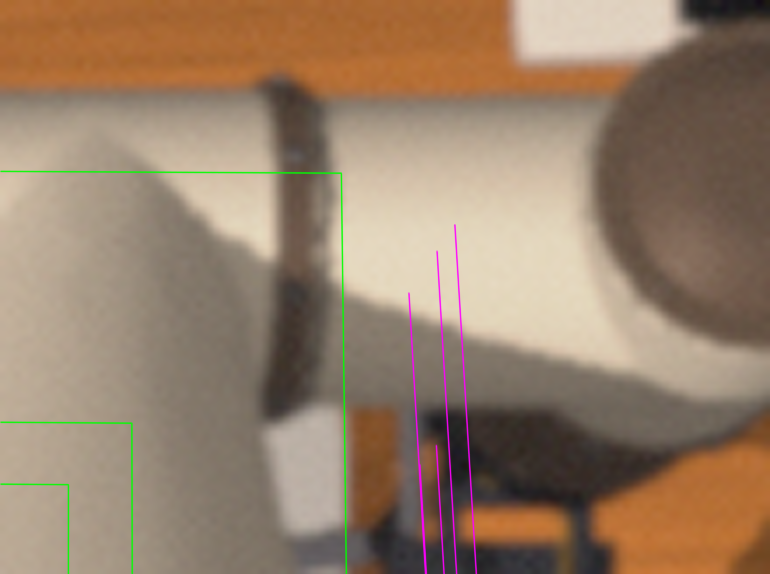

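View pics/t4.png

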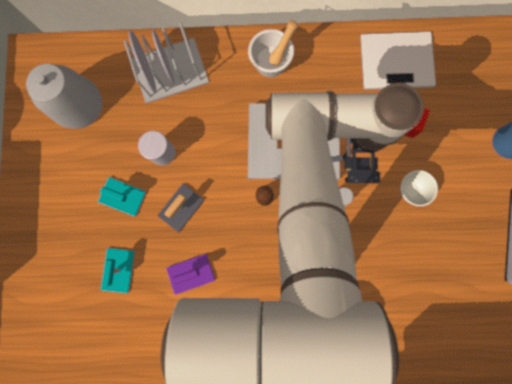

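```bash
python3 -c "
from h import *
s=manip.snapshot('scene')
for z in (.191,.22): print(z,[np.round(np.array(proj([.165+.26*d,-.602-.96*d,z],s))/.64) for d in (-.045,0,.045)])
for z in (.16,.17,.18,.2):print(proj([0,0,z],s))
"
python3 - <<'E'
import cv2,numpy as np
im=cv2.imread("pics/scene0.png")[50:130,110:220]; cv2.imwrite("pics/z.png",cv2.resize(im,(770,560),interpolation=cv2.INTER_CUBIC))
E
```

```text
0.191 [array([271., 166.]), array([256., 165.]), array([242., 164.])]
0.22 [array([269., 156.]), array([255., 155.]), array([241., 154.])]
(np.float64(305.6325370145852), np.float64(124.32826629934938))
(np.float64(305.7540198917819), np.float64(121.90387911731038))
(np.float64(305.8763559581797), np.float64(119.46246516565058))
(np.float64(306.12362386517856), np.float64(114.52783439223786))
```

View pics/z.png

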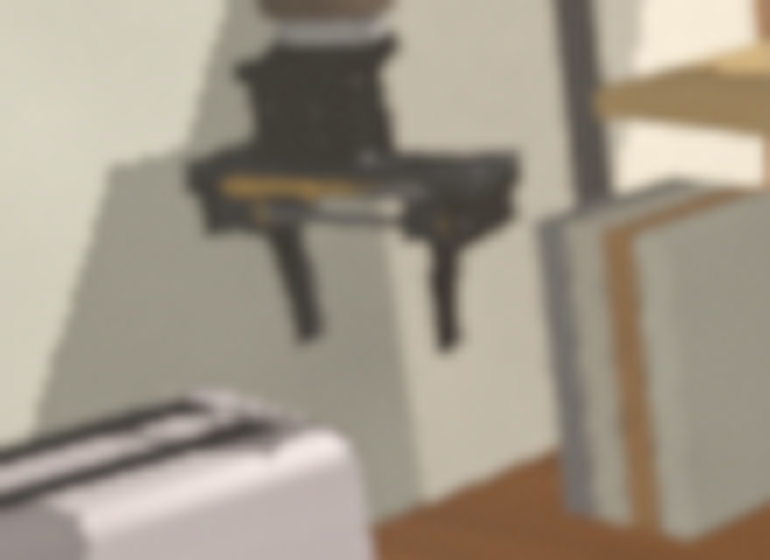

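```bash
python3 -m inch '[{"linear":[-0.006,0,0.04],"rotation":[0,0,0],"jaw":0.2},{"linear":[-0.006,0,0.08],"rotation":[0,0,0],"jaw":0.2},{"linear":[-0.006,0,0.1],"rotation":[0,0,0],"jaw":0.2},{"linear":[-0.006,0,0.1],"rotation":[0,0,0],"jaw":0.2},{"linear":[-0.006,0,0.1],"rotation":[0,0,0],"jaw":0.2}]'; python3 -c "
from h import *
st(); go([.557,-.174,.06],-.042)
s=manip.snapshot('scene')
overlay(s,130,140,110,82,7,'pics/p5.png')"
```

```text
t: 4.9
position: [0.557, -0.174, 0.0602]
ee_rot: [-0.691, 0.723, -0.0, 0.0]
contact_force: [1.0, -0.5, -0.1]
grip_width: 0.607
t 4.9 pos [ 0.557  -0.174   0.0602] rel -0.046 down [ 0.001 -0.    -1.   ] F [ 1.  -0.5 -0.1] grip 0.607 q [-0.03  0.45 -0.28  0.   -0.84 -0.02] rack [-0.0529 -0.1474]
linear [-0.0, -0.0001, 0.0004] rot [-0.0005, -0.0002, -0.0026] dist 0.0
```

View pics/p5.png

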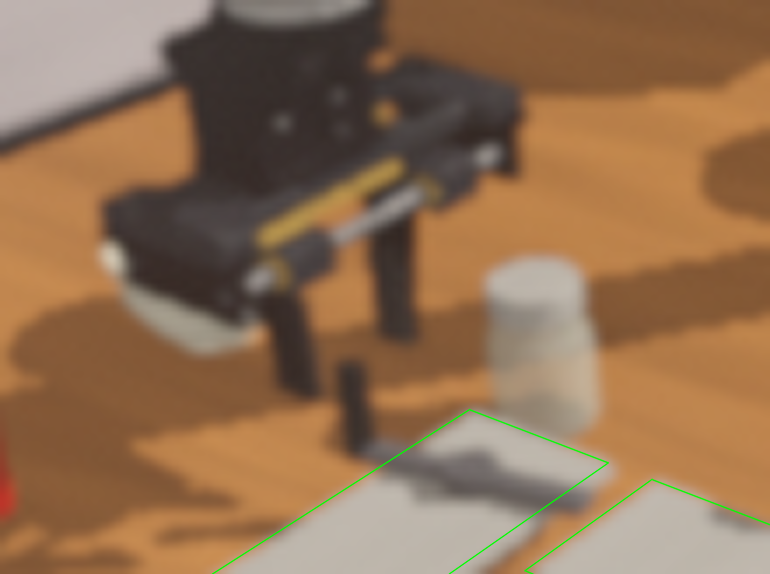

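```bash
python3 -m inch '[{"linear":[0,0,0.03],"rotation":[0,0,0],"jaw":0.2},{"linear":[0,0,0.06],"rotation":[0,0,0],"jaw":0.2},{"linear":[0,0,0.06],"rotation":[0,0,0],"jaw":0.2},{"linear":[0,0,0.06],"rotation":[0,0,0],"jaw":0.2}]'; python3 -c "
from h import *
st()
s=manip.snapshot('scene')
overlay(s,130,140,110,82,7,'pics/p6.png')
s=manip.snapshot('top')
overlay(s,290,100,110,82,7,'pics/p6t.png',[[[.557+a,-.174+b,.1] for a,b in ((-.095,-.037),(.095,-.037),(.095,.037),(-.095,.037),(-.095,-.037))]])"
```

```text
t: 5.35
position: [0.5561, -0.1739, 0.0349]
ee_rot: [-0.691, 0.723, 0.0, -0.001]
contact_force: [0.0, 0.9, 0.5]
grip_width: 0.599
t 5.35 pos [ 0.5561 -0.1739  0.0349] rel -0.046 down [-0.001 -0.    -1.   ] F [0.  0.9 0.5] grip 0.599 q [-0.03  0.48 -0.3   0.   -0.79 -0.02] rack [-0.0538 -0.1473]
```

View pics/p6.png

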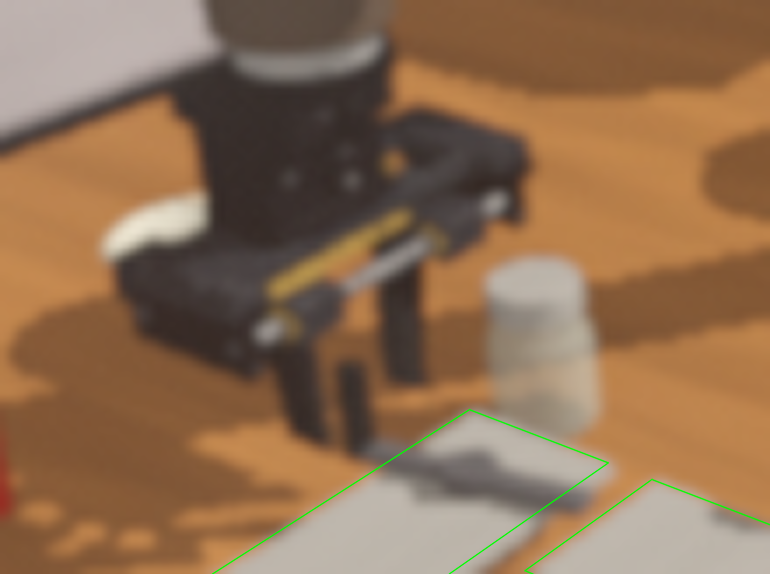

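View pics/p6t.png

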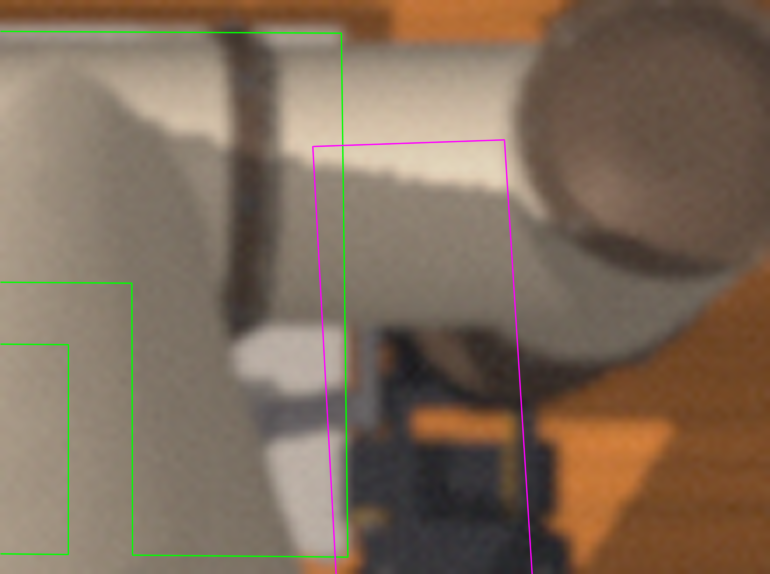

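```bash
python3 -m inch '[{"linear":[0,0,0],"rotation":[0,0,0],"jaw":-0.3},{"linear":[0,0,0],"rotation":[0,0,0],"jaw":-0.6},{"linear":[0,0,0],"rotation":[0,0,0],"jaw":-0.9},{"linear":[0,0,0],"rotation":[0,0,0],"jaw":-1},{"linear":[0,0,0],"rotation":[0,0,0],"jaw":-1},{"linear":[0,0,0],"rotation":[0,0,0],"jaw":-1}]' 10; python3 -c "
from h import *
st()
s=manip.snapshot('scene')
overlay(s,130,140,110,82,7,'pics/p7.png')"
```

```text
t: 6.05
position: [0.5588, -0.1743, 0.0362]
ee_rot: [-0.691, 0.723, -0.002, 0.001]
contact_force: [3.9, -1.7, -3.0]
grip_width: 0.18
t 6.05 pos [ 0.5588 -0.1743  0.0362] rel -0.046 down [ 0.005 -0.001 -1.   ] F [ 3.9 -1.7 -3. ] grip 0.18 q [-0.03  0.48 -0.3   0.   -0.78 -0.02] rack [-0.0511 -0.1476]
```

View pics/p7.png

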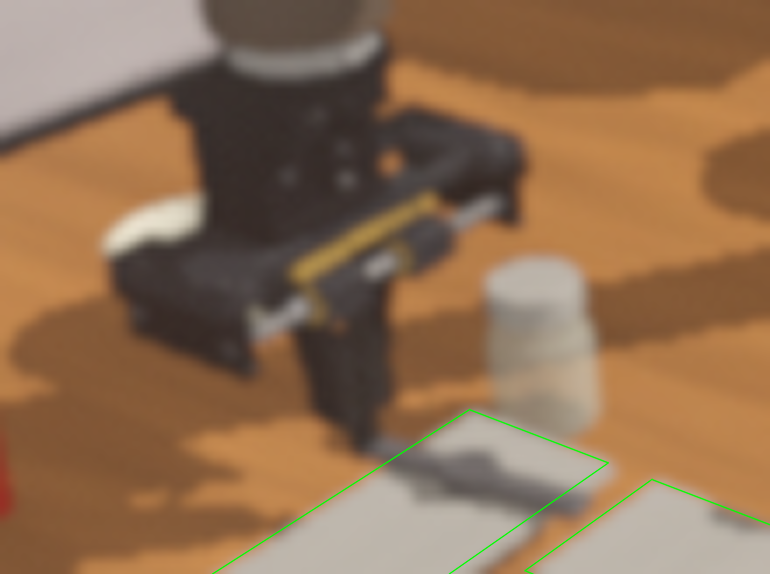

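```bash
python3 -c "
from h import *
pv=rk(-.06,-.085)[:2]; cmd=np.array([.5565,-.174]); t0=.142
pin=np.array([.558,-.1743]); r=np.linalg.norm(pin-pv); a0=np.arctan2(*(pin-pv)[::-1]); print(r,a0-(-np.pi/2+RA))
rel=-.046; X=np.array([np.cos(rel-np.pi/2),np.sin(rel-np.pi/2)]); Y=np.array([X[1],-X[0]])
for th in np.arange(.24,1.5,.08):
    d=th-(a0+np.pi/2-RA); r2=.0615
    p=pv+r2*np.array([np.cos(th+RA-np.pi/2),np.sin(th+RA-np.pi/2)])-cmd
    print(round(th,2),(np.array([X@p,Y@p])/.4).round(3), round(-d/(np.pi/2),3))
"
```

```text
0.06313564252519094 0.12947958788268732
0.24 [-0.007 -0.02 ] -0.07
0.32 [-0.01  -0.032] -0.121
0.4 [-0.014 -0.043] -0.172
0.48 [-0.02  -0.054] -0.223
0.56 [-0.026 -0.065] -0.274
0.64 [-0.033 -0.075] -0.325
0.72 [-0.041 -0.085] -0.376
0.8 [-0.049 -0.093] -0.427
0.88 [-0.058 -0.102] -0.478
0.96 [-0.068 -0.109] -0.529
1.04 [-0.079 -0.116] -0.58
1.12 [-0.089 -0.121] -0.631
1.2 [-0.101 -0.126] -0.682
1.28 [-0.112 -0.13 ] -0.732
1.36 [-0.124 -0.133] -0.783
1.44 [-0.136 -0.135] -0.834
```

```bash
python3 -m inch '[{"linear":[-0.004,-0.02,0],"rotation":[0,0,-0.07],"jaw":-1},{"linear":[-0.008,-0.032,0],"rotation":[0,0,-0.12],"jaw":-1},{"linear":[-0.013,-0.043,0],"rotation":[0,0,-0.17],"jaw":-1},{"linear":[-0.019,-0.054,0],"rotation":[0,0,-0.22],"jaw":-1},{"linear":[-0.026,-0.065,0],"rotation":[0,0,-0.27],"jaw":-1},{"linear":[-0.033,-0.075,0],"rotation":[0,0,-0.32],"jaw":-1},{"linear":[-0.041,-0.085,0],"rotation":[0,0,-0.37],"jaw":-1},{"linear":[-0.049,-0.093,0],"rotation":[0,0,-0.42],"jaw":-1}]' 15; python3 -c "
from h import *
st()
o=manip.observe()['position'][:2]-rk(-.06,-.085)[:2]; print(np.linalg.norm(o),np.arctan2(o[1],o[0])+np.pi/2-RA)"
```

```text
t: 6.9
position: [0.5958, -0.1585, 0.0363]
ee_rot: [0.888, -0.459, 0.002, 0.001]
contact_force: [3.2, -8.7, -1.3]
grip_width: 0.179
t 6.9 pos [ 0.5958 -0.1585  0.0363] rel 0.617 down [ 0.002 -0.003 -1.   ] F [ 3.2 -8.7 -1.3] grip 0.179 q [ 0.    0.53 -0.22  0.   -0.82  0.61] rack [-0.0148 -0.1302]
0.06395405127588535 0.7852837527873349
```

```bash
python3 -c "
from h import *
pv=np.array([.5535,-.114]); cmd=np.array([.5946,-.1561])
rel=.614; X=np.array([np.cos(rel-np.pi/2),np.sin(rel-np.pi/2)]); Y=np.array([X[1],-X[0]])
for th in (.88,.96,1.04,1.12,1.2,1.28,1.36,1.44,1.48):
    p=pv+.06*np.array([np.cos(th+RA-np.pi/2),np.sin(th+RA-np.pi/2)])-cmd
    print(round(th,2),(np.array([X@p,Y@p])/.4).round(3), round(-(th-.79)/(np.pi/2),3))
"
```

```text
0.88 [ 0.001 -0.01 ] -0.057
0.96 [-0.002 -0.022] -0.108
1.04 [-0.006 -0.033] -0.159
1.12 [-0.011 -0.044] -0.21
1.2 [-0.017 -0.054] -0.261
1.28 [-0.023 -0.064] -0.312
1.36 [-0.031 -0.074] -0.363
1.44 [-0.039 -0.083] -0.414
1.48 [-0.043 -0.087] -0.439
```

```bash
python3 -m inch '[{"linear":[0,-0.01,0],"rotation":[0,0,-0.05],"jaw":-1},{"linear":[-0.002,-0.022,0],"rotation":[0,0,-0.1],"jaw":-1},{"linear":[-0.006,-0.033,0],"rotation":[0,0,-0.15],"jaw":-1},{"linear":[-0.011,-0.044,0],"rotation":[0,0,-0.2],"jaw":-1},{"linear":[-0.017,-0.054,0],"rotation":[0,0,-0.25],"jaw":-1},{"linear":[-0.023,-0.064,0],"rotation":[0,0,-0.3],"jaw":-1},{"linear":[-0.031,-0.074,0],"rotation":[0,0,-0.35],"jaw":-1},{"linear":[-0.039,-0.083,0],"rotation":[0,0,-0.4],"jaw":-1}]'; python3 -m inch '[{"linear":[-0.003,-0.004,0],"rotation":[0,0,0],"jaw":-1},{"linear":[-0.003,-0.004,0],"rotation":[0,0,0],"jaw":-1},{"linear":[-0.003,-0.004,0],"rotation":[0,0,0],"jaw":-1}]'; python3 -c "
from h import *
st()
o=manip.observe()['position'][:2]-np.array([.5535,-.114]); print(np.linalg.norm(o),np.arctan2(o[1],o[0])+np.pi/2-RA)"
```

```text
t: 7.7
position: [0.6162, -0.1251, 0.0364]
ee_rot: [0.987, -0.162, 0.004, 0.0]
contact_force: [6.2, -4.6, -3.3]
grip_width: 0.173
t: 8.0
position: [0.6165, -0.1231, 0.0364]
ee_rot: [0.987, -0.163, 0.005, -0.0]
contact_force: [9.5, -5.1, -4.3]
grip_width: 0.179
t 8.0 pos [ 0.6165 -0.1231  0.0364] rel 1.243 down [ 0.009 -0.001 -1.   ] F [ 9.5 -5.1 -4.3] grip 0.179 q [ 0.06  0.54 -0.19  0.   -0.83  1.18] rack [ 0.0045 -0.094 ]
0.06368551790792008 1.4700085768015834
```

```bash
python3 -m inch '[{"linear":[0,0,0],"rotation":[0,0,0],"jaw":0},{"linear":[0,0,0],"rotation":[0,0,0],"jaw":0.2},{"linear":[0,0,0],"rotation":[0,0,0],"jaw":0.2},{"linear":[0,0,-0.06],"rotation":[0,0,0],"jaw":0.2},{"linear":[0,0,-0.15],"rotation":[0,0,0],"jaw":0.2},{"linear":[0,0,-0.25],"rotation":[0,0,0],"jaw":0.2},{"linear":[0,0,-0.35],"rotation":[0,0,0],"jaw":0.2},{"linear":[0,0,-0.35],"rotation":[0,0,0],"jaw":0.2}]'; python3 -c "
from h import *
st(); go([.439,.300,.16],.91)
t=manip.snapshot('top'); s=manip.snapshot('scene')
overlay(t,225,90,140,105,5,'pics/q1.png'); overlay(s,135,160,140,105,5,'pics/q2.png')"
```

```text
t: 8.8
position: [0.6154, -0.1226, 0.1829]
ee_rot: [0.987, -0.163, 0.006, -0.0]
contact_force: [0.2, -0.2, -0.5]
grip_width: 0.599
t 8.8 pos [ 0.6154 -0.1226  0.1829] rel 1.243 down [ 0.013 -0.001 -1.   ] F [ 0.2 -0.2 -0.5] grip 0.599 q [ 0.06  0.39 -0.03  0.   -1.14  1.18] rack [ 0.0034 -0.0936]
linear [-0.7585, -0.8581, 0.0502] rot [-0.0031, -0.0075, 0.2119] dist 0.459
```

View pics/q2.png

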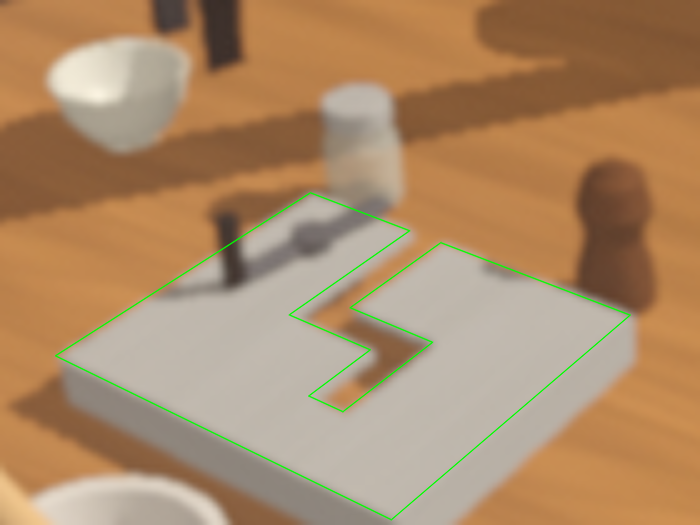

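```bash
python3 -m inch '[{"linear":[-0.07,-0.08,0],"rotation":[0,-0.004,0.03],"jaw":0.2},{"linear":[-0.15,-0.17,0],"rotation":[-0.003,-0.007,0.07],"jaw":0.2},{"linear":[-0.23,-0.26,0],"rotation":[-0.003,-0.007,0.11],"jaw":0.2},{"linear":[-0.31,-0.35,0],"rotation":[-0.003,-0.007,0.15],"jaw":0.2},{"linear":[-0.39,-0.44,0],"rotation":[-0.003,-0.007,0.18],"jaw":0.2},{"linear":[-0.47,-0.53,0],"rotation":[-0.003,-0.007,0.21],"jaw":0.2},{"linear":[-0.55,-0.62,0],"rotation":[-0.003,-0.007,0.212],"jaw":0.2},{"linear":[-0.63,-0.71,0],"rotation":[-0.003,-0.007,0.212],"jaw":0.2}]';  python3 -c "
from h import *
st(); go([.439,.300,.12],.91)"
```

```text
t: 9.7
position: [0.4631, 0.2287, 0.174]
ee_rot: [0.946, -0.325, -0.007, 0.003]
contact_force: [1.3, 1.0, 0.3]
grip_width: 0.604
t 9.7 pos [0.4631 0.2287 0.174 ] rel 0.908 down [-0.015 -0.001 -1.   ] F [1.3 1.  0.3] grip 0.604 q [ 0.77  0.23 -0.28 -0.01 -1.07  0.15] rack [-0.1636  0.2511]
linear [-0.1556, -0.1048, 0.1356] rot [0.0065, 0.0071, -0.0009] dist 0.093
```

```bash
python3 -m inch '[{"linear":[-0.07,-0.05,0.04],"rotation":[0.003,0.003,0],"jaw":0.2},{"linear":[-0.12,-0.08,0.1],"rotation":[0.006,0.007,0],"jaw":0.2},{"linear":[-0.15,-0.104,0.135],"rotation":[0.006,0.007,0],"jaw":0.2},{"linear":[-0.1556,-0.1048,0.1356],"rotation":[0.006,0.007,0],"jaw":0.2},{"linear":[-0.1556,-0.1048,0.1356],"rotation":[0.006,0.007,0],"jaw":0.2},{"linear":[-0.1556,-0.1048,0.1356],"rotation":[0.006,0.007,0],"jaw":0.2}]';  python3 -c "
from h import *
st(); go([.439,.300,.034],.91)
t=manip.snapshot('top'); s=manip.snapshot('scene')
overlay(t,130,150,110,82,7,'pics/r1.png'); overlay(s,285,150,110,100,7,'pics/r2.png')"
```

```text
t: 10.3
position: [0.4422, 0.2988, 0.1224]
ee_rot: [0.946, -0.326, 0.001, -0.002]
contact_force: [-0.5, -0.3, -0.6]
grip_width: 0.598
t 10.3 pos [0.4422 0.2988 0.1224] rel 0.908 down [ 0.003  0.002 -1.   ] F [-0.5 -0.3 -0.6] grip 0.598 q [ 0.9   0.3  -0.33  0.   -0.93  0.01] rack [-0.1874  0.3202]
linear [-0.0084, 0.0033, 0.2209] rot [-0.0023, -0.0008, -0.0015] dist 0.088
```

View pics/r2.png

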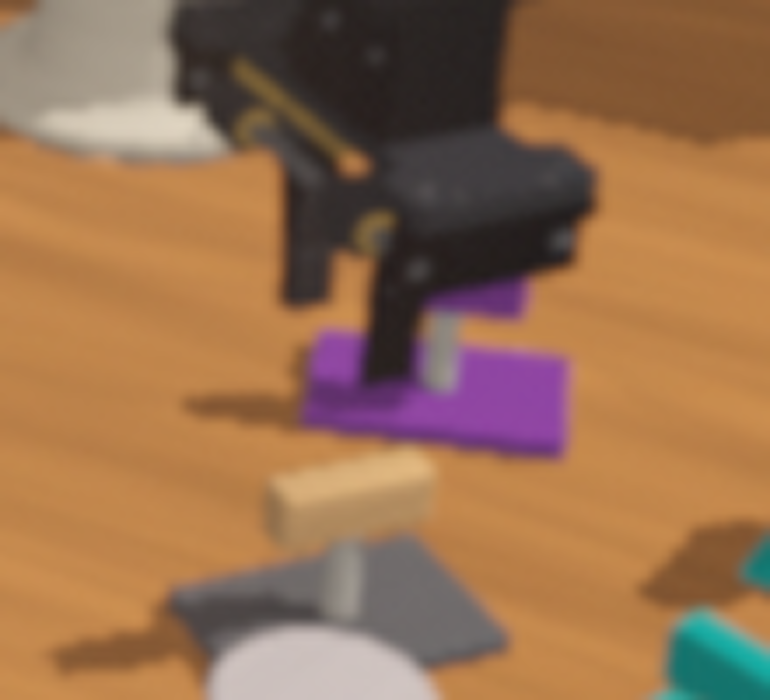

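View pics/r1.png

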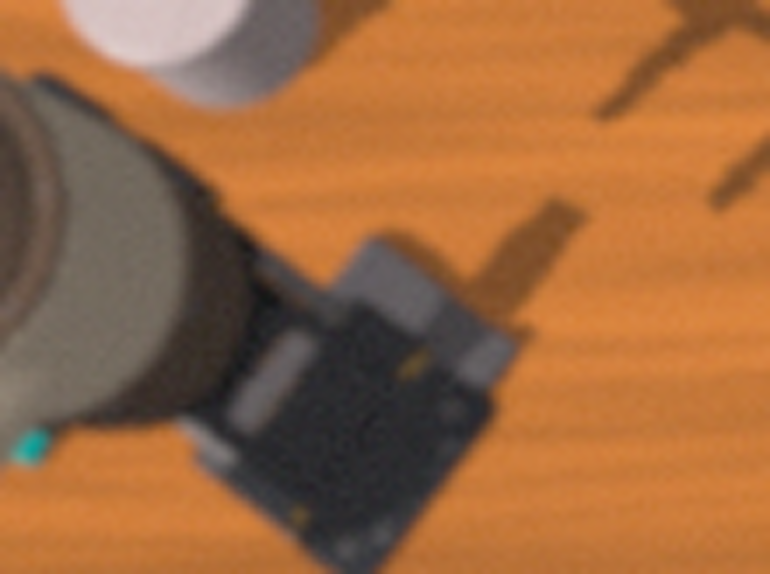

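```bash
python3 -m inch '[{"linear":[-0.008,0.003,0.06],"rotation":[-0.002,0,0],"jaw":0.2},{"linear":[-0.008,0.003,0.12],"rotation":[-0.002,0,0],"jaw":0.2},{"linear":[-0.008,0.003,0.18],"rotation":[-0.002,0,0],"jaw":0.2},{"linear":[-0.008,0.003,0.21],"rotation":[-0.002,0,0],"jaw":0.2},{"linear":[-0.008,0.003,0.22],"rotation":[-0.002,0,0],"jaw":0.2},{"linear":[-0.008,0.003,0.22],"rotation":[-0.002,0,0],"jaw":0.2},{"linear":[-0.008,0.003,0.22],"rotation":[-0.002,0,0],"jaw":0.2}]';  python3 -c "
from h import *
st(); go([.439,.300,.034],.91)
s=manip.snapshot('scene')
overlay(s,285,150,110,100,7,'pics/r3.png')"
```

```text
t: 11.1
position: [0.4392, 0.3011, 0.0349]
ee_rot: [0.946, -0.325, 0.001, -0.001]
contact_force: [-0.4, 0.4, 0.3]
grip_width: 0.6
t 11.1 pos [0.4392 0.3011 0.0349] rel 0.909 down [ 0.002  0.001 -1.   ] F [-0.4  0.4  0.3] grip 0.6 q [ 0.91  0.41 -0.43  0.   -0.72  0.  ] rack [-0.1905  0.3224]
linear [0.0013, 0.0025, 0.0022] rot [-0.0014, -0.0008, -0.0008] dist 0.001
```

View pics/r3.png

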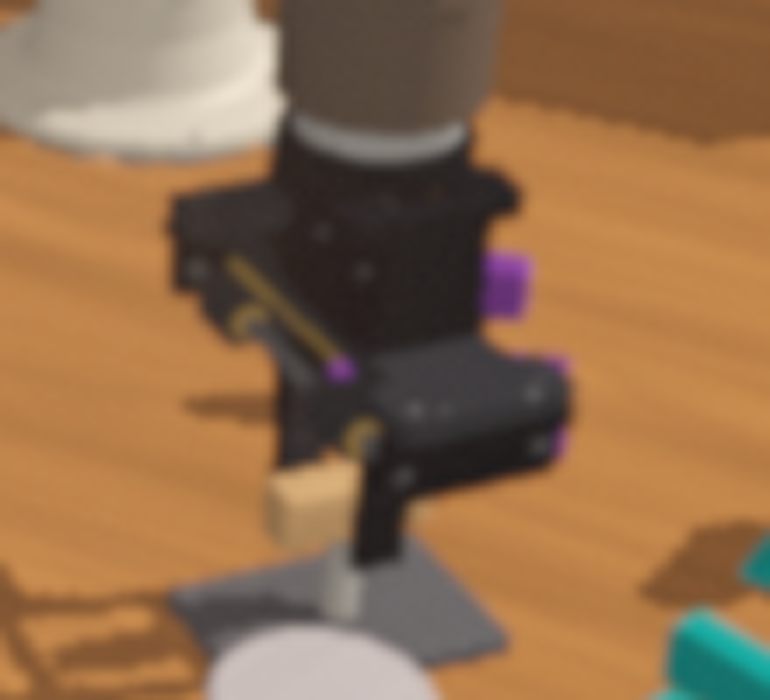

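```bash
python3 -m inch '[{"linear":[0,0,0],"rotation":[0,0,0],"jaw":-0.2},{"linear":[0,0,0],"rotation":[0,0,0],"jaw":-0.5},{"linear":[0,0,0],"rotation":[0,0,0],"jaw":-0.8},{"linear":[0,0,0],"rotation":[0,0,0],"jaw":-1},{"linear":[0,0,0],"rotation":[0,0,0],"jaw":-1},{"linear":[0,0,0],"rotation":[0,0,0],"jaw":-1}]' 30;  python3 -c "
from h import *
st()
s=manip.snapshot('scene')
overlay(s,285,150,110,100,7,'pics/r4.png')"
```

```text
t: 11.75
position: [0.4388, 0.3011, 0.034]
ee_rot: [0.946, -0.325, 0.001, -0.0]
contact_force: [0.7, 1.6, 0.0]
grip_width: 0.226
t 11.75 pos [0.4388 0.3011 0.034 ] rel 0.909 down [ 0.002  0.    -1.   ] F [0.7 1.6 0. ] grip 0.226 q [ 0.91  0.42 -0.43  0.   -0.72  0.  ] rack [-0.1909  0.3223]
```

View pics/r4.png

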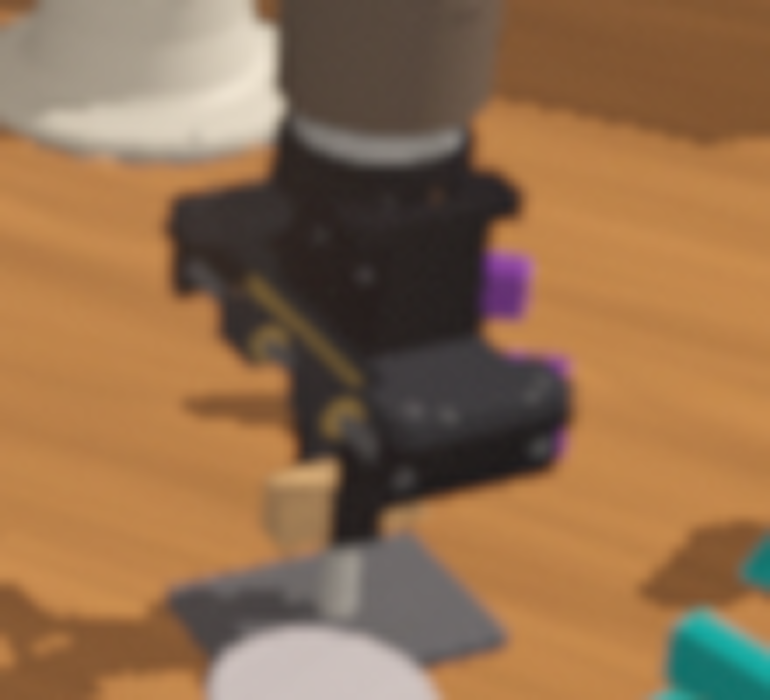

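```bash
sed -i 's/^RX,RY,RA=.*/RX,RY,RA=0.618,-0.0315,-0.042/' h.py; python3 -m inch '[{"linear":[0,0,-0.03],"rotation":[0,0,0],"jaw":-1},{"linear":[0,0,-0.08],"rotation":[0,0,0],"jaw":-1},{"linear":[0,0,-0.14],"rotation":[0,0,0],"jaw":-1},{"linear":[0,0,-0.2],"rotation":[0,0,0],"jaw":-1},{"linear":[0,0,-0.26],"rotation":[0,0,0],"jaw":-1},{"linear":[0,0,-0.32],"rotation":[0,0,0],"jaw":-1},{"linear":[0,0,-0.34],"rotation":[0,0,0],"jaw":-1},{"linear":[0,0,-0.34],"rotation":[0,0,0],"jaw":-1}]';  python3 -c "
from h import *
st(); p=rk(-.19,-.03,.17); print(p); go(p,1.529)
s=manip.snapshot('scene')
overlay(s,285,100,110,100,7,'pics/r5.png')"
```

```text
t: 12.6
position: [0.4382, 0.3007, 0.1706]
ee_rot: [0.946, -0.325, 0.001, -0.001]
contact_force: [-0.3, -0.2, -4.1]
grip_width: 0.227
t 12.6 pos [0.4382 0.3007 0.1706] rel 0.908 down [ 0.001  0.001 -1.   ] F [-0.3 -0.2 -4.1] grip 0.227 q [ 0.91  0.25 -0.27  0.   -1.05  0.  ] rack [-0.1935  0.3244]
[ 0.42690793 -0.05349589  0.17      ]
linear [0.5222, 0.7156, 0.0008] rot [-0.0008, -0.0006, -0.3951] dist 0.354
```

View pics/r5.png

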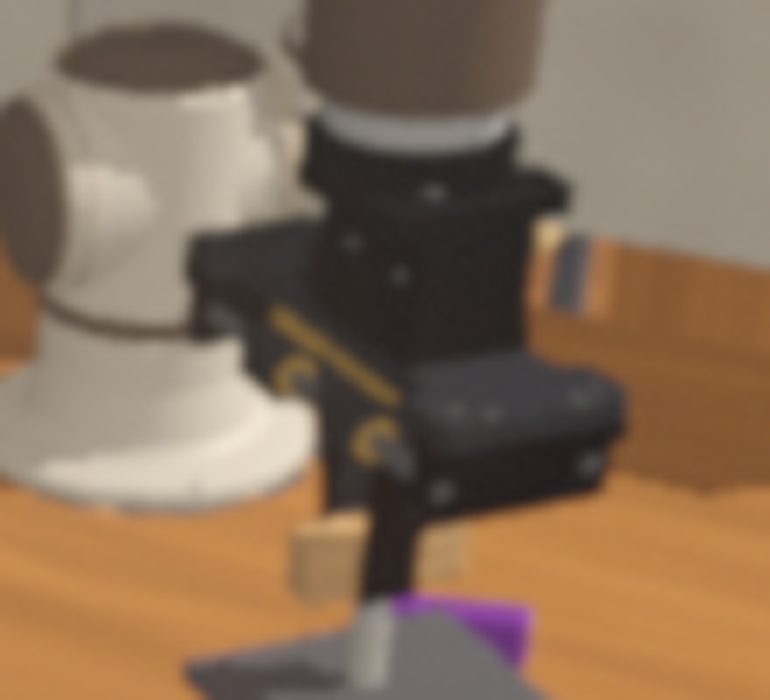

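```bash
python3 -m inch '[{"linear":[0.03,0.04,0],"rotation":[0,0,-0.03],"jaw":-1},{"linear":[0.08,0.11,0],"rotation":[0,0,-0.08],"jaw":-1},{"linear":[0.14,0.19,0],"rotation":[0,0,-0.13],"jaw":-1},{"linear":[0.2,0.27,0],"rotation":[0,0,-0.18],"jaw":-1},{"linear":[0.26,0.36,0],"rotation":[0,0,-0.23],"jaw":-1},{"linear":[0.32,0.44,0],"rotation":[0,0,-0.28],"jaw":-1},{"linear":[0.38,0.52,0],"rotation":[0,0,-0.33],"jaw":-1},{"linear":[0.43,0.59,0],"rotation":[0,0,-0.37],"jaw":-1}]';  python3 -c "
from h import *
st(); p=rk(-.19,-.03,.17); go(p,1.529)"
```

```text
t: 13.45
position: [0.427, 0.0066, 0.1683]
ee_rot: [0.999, -0.039, -0.002, 0.001]
contact_force: [0.9, 0.7, -3.5]
grip_width: 0.228
t 13.45 pos [0.427  0.0066 0.1683] rel 1.492 down [-0.003 -0.002 -1.   ] F [ 0.9  0.7 -3.5] grip 0.228 q [ 0.4   0.08 -0.5   0.   -1.    1.09] rack [-0.1924  0.0301]
linear [0.0116, 0.1498, -0.0041] rot [0.0012, 0.002, -0.0235] dist 0.06
```

```bash
python3 -m inch '[{"linear":[0.005,0.05,0],"rotation":[0,0,-0.01],"jaw":-1},{"linear":[0.01,0.1,0],"rotation":[0.001,0.002,-0.02],"jaw":-1},{"linear":[0.012,0.14,0],"rotation":[0.001,0.002,-0.023],"jaw":-1},{"linear":[0.012,0.15,0],"rotation":[0.001,0.002,-0.023],"jaw":-1},{"linear":[0.012,0.15,0],"rotation":[0.001,0.002,-0.023],"jaw":-1},{"linear":[0.012,0.15,0],"rotation":[0.001,0.002,-0.023],"jaw":-1},{"linear":[0.012,0.15,0],"rotation":[0.001,0.002,-0.023],"jaw":-1}]';  python3 -c "
from h import *
st(); p=rk(-.19,-.03,.05); go(p,1.529)
t=manip.snapshot('top'); s=manip.snapshot('scene')
overlay(t,225,90,160,120,5,'pics/u1.png'); overlay(s,165,120,140,105,5,'pics/u2.png')"
```

```text
t: 14.15
position: [0.4287, -0.0509, 0.1697]
ee_rot: [1.0, -0.022, 0.002, -0.0]
contact_force: [-0.2, -0.2, -3.0]
grip_width: 0.228
t 14.15 pos [ 0.4287 -0.0509  0.1697] rel 1.527 down [ 0.003  0.001 -1.   ] F [-0.2 -0.2 -3. ] grip 0.228 q [ 0.26  0.08 -0.49  0.   -1.    1.27] rack [-0.1883 -0.0273]
linear [-0.0051, 0.0069, 0.2992] rot [-0.0005, -0.0021, -0.0014] dist 0.12
```

View pics/u2.png

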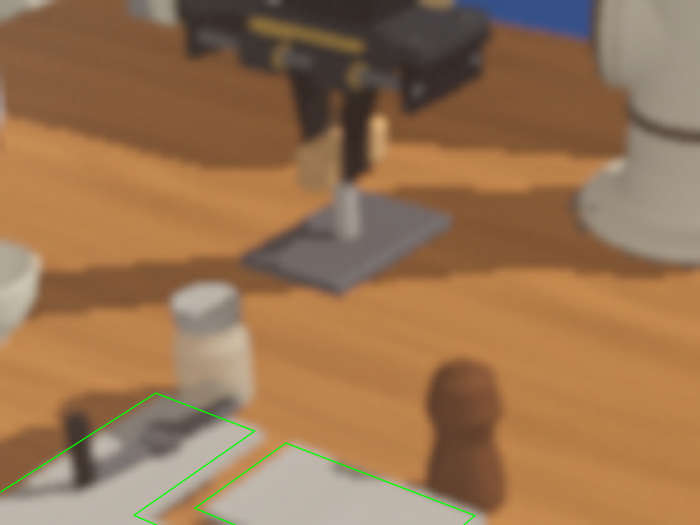

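View pics/u1.png

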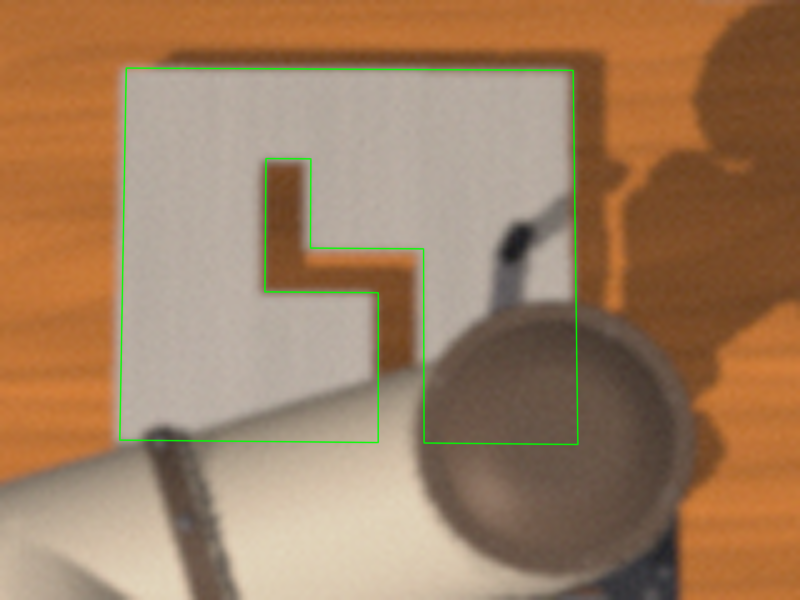

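```bash
python3 -m inch '[{"linear":[-0.005,0.007,0.05],"rotation":[0,-0.002,-0.001],"jaw":-1},{"linear":[-0.005,0.007,0.11],"rotation":[0,-0.002,-0.001],"jaw":-1},{"linear":[-0.005,0.007,0.17],"rotation":[0,-0.002,-0.001],"jaw":-1},{"linear":[-0.005,0.007,0.23],"rotation":[0,-0.002,-0.001],"jaw":-1},{"linear":[-0.005,0.007,0.28],"rotation":[0,-0.002,-0.001],"jaw":-1},{"linear":[-0.005,0.007,0.31],"rotation":[0,-0.002,-0.001],"jaw":-1},{"linear":[-0.005,0.007,0.325],"rotation":[0,-0.002,-0.001],"jaw":-1},{"linear":[-0.005,0.007,0.325],"rotation":[0,-0.002,-0.001],"jaw":-1}]';  python3 -c "
from h import *
st(); go(rk(-.01,-.03,.039),1.529); go(rk(-.13,-.03,.039),1.529)
t=manip.snapshot('top'); s=manip.snapshot('scene')
overlay(t,225,90,160,120,5,'pics/v1.png'); overlay(s,165,120,140,105,5,'pics/v2.png',pressbox(*rk(-.19,-.03)[:2],RA))"
```

```text
t: 15.05
position: [0.4271, -0.0539, 0.0395]
ee_rot: [1.0, -0.021, -0.0, -0.0]
contact_force: [-0.1, -0.6, -1.7]
grip_width: 0.226
t 15.05 pos [ 0.4271 -0.0539  0.0395] rel 1.528 down [-0.001  0.    -1.   ] F [-0.1 -0.6 -1.7] grip 0.226 q [ 0.25  0.27 -0.67 -0.   -0.64  1.27] rack [-0.1898 -0.0304]
linear [0.4496, -0.0012, 0.0011] rot [-0.0002, 0.0004, -0.0005] dist 0.18
linear [0.1496, -0.0011, 0.0013] rot [-0.0002, 0.0004, -0.0005] dist 0.06
```

View pics/v2.png

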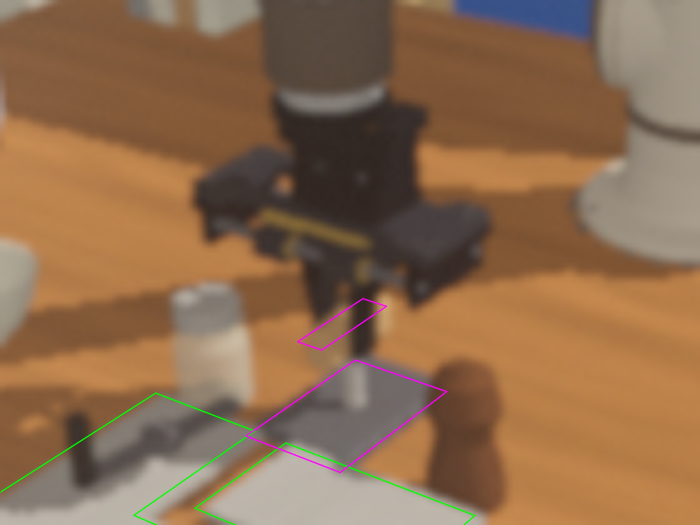

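View pics/v1.png

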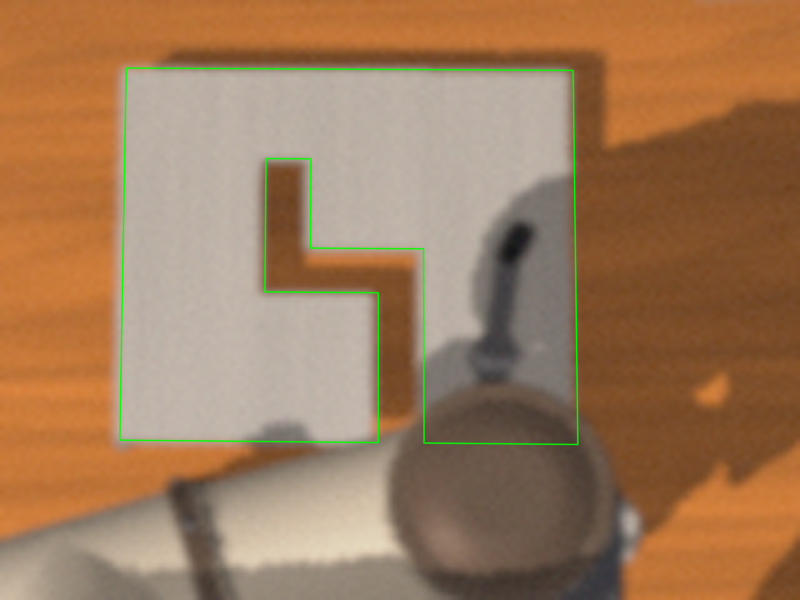

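```bash
python3 -m inch '[{"linear":[0.03,0,0],"rotation":[0,0,0],"jaw":-1},{"linear":[0.06,0,0],"rotation":[0,0,0],"jaw":-1},{"linear":[0.09,-0.001,0],"rotation":[0,0,0],"jaw":-1},{"linear":[0.12,-0.001,0.001],"rotation":[0,0,0],"jaw":-1},{"linear":[0.15,-0.001,0.001],"rotation":[0,0,0],"jaw":-1},{"linear":[0.175,-0.001,0.001],"rotation":[0,0,0],"jaw":-1},{"linear":[0.2,-0.001,0.001],"rotation":[0,0,0],"jaw":-1},{"linear":[0.2,-0.001,0.001],"rotation":[0,0,0],"jaw":-1}]';  python3 -c "
from h import *
st(); go(rk(-.01,-.03,.039),1.529)
s=manip.snapshot('scene')
overlay(s,165,150,120,100,6,'pics/v3.png',pressbox(*rk(-.11,-.03)[:2],RA))"
```

```text
t: 15.95
position: [0.509, -0.0571, 0.0396]
ee_rot: [1.0, -0.022, 0.001, -0.0]
contact_force: [0.7, 0.2, -3.0]
grip_width: 0.227
t 15.95 pos [ 0.509  -0.0571  0.0396] rel 1.528 down [ 0.002  0.001 -1.   ] F [ 0.7  0.2 -3. ] grip 0.227 q [ 0.21  0.38 -0.48 -0.   -0.71  1.32] rack [-0.1079 -0.0302]
linear [0.2447, -0.0007, 0.0021] rot [-0.0005, -0.0014, -0.0009] dist 0.098
```

View pics/v3.png

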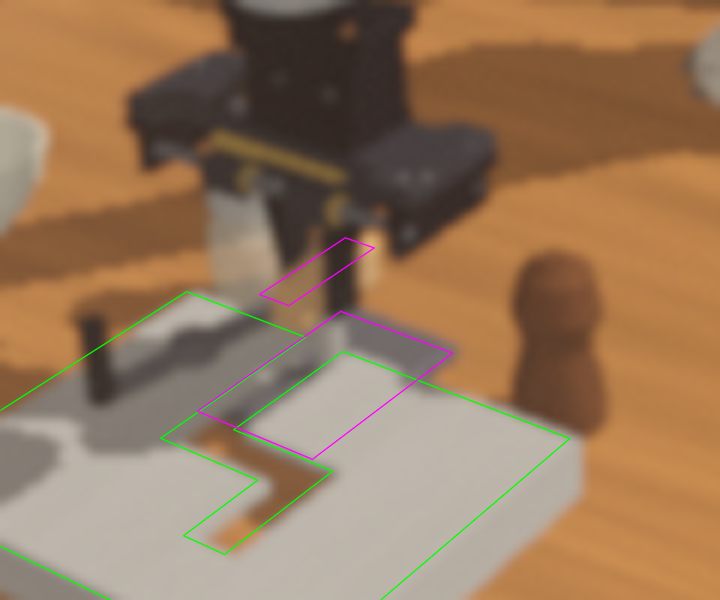

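```bash
python3 -m inch '[{"linear":[0.03,0,0],"rotation":[0,0,0],"jaw":-1},{"linear":[0.06,0,0],"rotation":[0,-0.001,0],"jaw":-1},{"linear":[0.09,0,0.001],"rotation":[0,-0.001,0],"jaw":-1},{"linear":[0.12,0,0.001],"rotation":[0,-0.001,0],"jaw":-1},{"linear":[0.15,-0.001,0.001],"rotation":[0,-0.001,0],"jaw":-1},{"linear":[0.18,-0.001,0.001],"rotation":[0,-0.001,0],"jaw":-1},{"linear":[0.2,-0.001,0.001],"rotation":[0,-0.001,0],"jaw":-1},{"linear":[0.22,-0.001,0.001],"rotation":[0,-0.001,0],"jaw":-1}]';  python3 -c "
from h import *
st(); go(rk(-.01,-.03,.039),1.529)
s=manip.snapshot('scene')
overlay(s,145,150,120,100,6,'pics/v4.png',pressbox(*rk(-.02,-.03)[:2],RA))"
```

```text
t: 16.8
position: [0.5955, -0.0606, 0.039]
ee_rot: [1.0, -0.022, -0.001, -0.0]
contact_force: [-0.2, 0.2, -3.9]
grip_width: 0.229
t 16.8 pos [ 0.5955 -0.0606  0.039 ] rel 1.527 down [-0.001  0.001 -1.   ] F [-0.2  0.2 -3.9] grip 0.229 q [ 0.17  0.5  -0.26 -0.   -0.82  1.36] rack [-0.0212 -0.03  ]
linear [0.0281, -0.0001, 0.0001] rot [-0.0005, 0.001, -0.001] dist 0.011
```

View pics/v4.png

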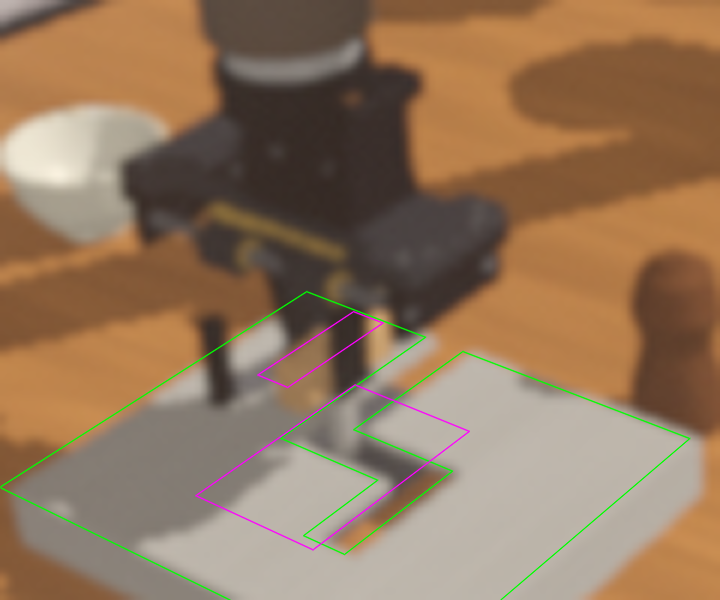

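```bash
python3 -m inch '[{"linear":[0.015,0,0],"rotation":[0,0,0],"jaw":-1},{"linear":[0.028,0,0],"rotation":[0,0,0],"jaw":-1},{"linear":[0.028,0,0],"rotation":[0,0.001,-0.001],"jaw":-1},{"linear":[0.028,0,0],"rotation":[0,0.001,-0.001],"jaw":-1}]';  python3 -c "
from h import *
st(); go(rk(-.01,.035,.039),1.529)"
```

```text
t: 17.25
position: [0.6059, -0.061, 0.0392]
ee_rot: [1.0, -0.021, 0.0, -0.0]
contact_force: [0.3, -0.2, -2.9]
grip_width: 0.224
t 17.25 pos [ 0.6059 -0.061   0.0392] rel 1.529 down [ 0.     0.001 -1.   ] F [ 0.3 -0.2 -2.9] grip 0.224 q [ 0.16  0.51 -0.23 -0.   -0.83  1.37] rack [-0.0108 -0.03  ]
linear [0.0021, -0.1625, 0.0008] rot [-0.0006, -0.0001, 0.0] dist 0.065
```

```bash
python3 -m inch '[{"linear":[0.001,-0.025,0],"rotation":[0,0,0],"jaw":-1},{"linear":[0.002,-0.05,0],"rotation":[0,0,0],"jaw":-1},{"linear":[0.002,-0.075,0],"rotation":[0,0,0],"jaw":-1},{"linear":[0.002,-0.1,0.001],"rotation":[0,0,0],"jaw":-1},{"linear":[0.002,-0.125,0.001],"rotation":[0,0,0],"jaw":-1},{"linear":[0.002,-0.15,0.001],"rotation":[0,0,0],"jaw":-1},{"linear":[0.002,-0.1625,0.001],"rotation":[0,0,0],"jaw":-1},{"linear":[0.002,-0.1625,0.001],"rotation":[0,0,0],"jaw":-1}]';  python3 -c "
from h import *
st(); go(rk(.047,.035,.039),1.529)
s=manip.snapshot('scene')
overlay(s,145,150,120,100,6,'pics/v5.png',pressbox(*rk(-.01,.035)[:2],RA))"
```

```text
t: 18.05
position: [0.6099, 0.0048, 0.039]
ee_rot: [1.0, -0.02, 0.0, -0.0]
contact_force: [0.2, -0.0, -3.2]
grip_width: 0.225
t 18.05 pos [0.6099 0.0048 0.039 ] rel 1.53 down [ 0.001  0.001 -1.   ] F [ 0.2 -0.  -3.2] grip 0.225 q [ 0.27  0.51 -0.23 -0.   -0.83  1.26] rack [-0.0096  0.0359]
linear [0.1415, 0.0024, 0.0001] rot [-0.0005, -0.0006, 0.0008] dist 0.057
```

View pics/v5.png

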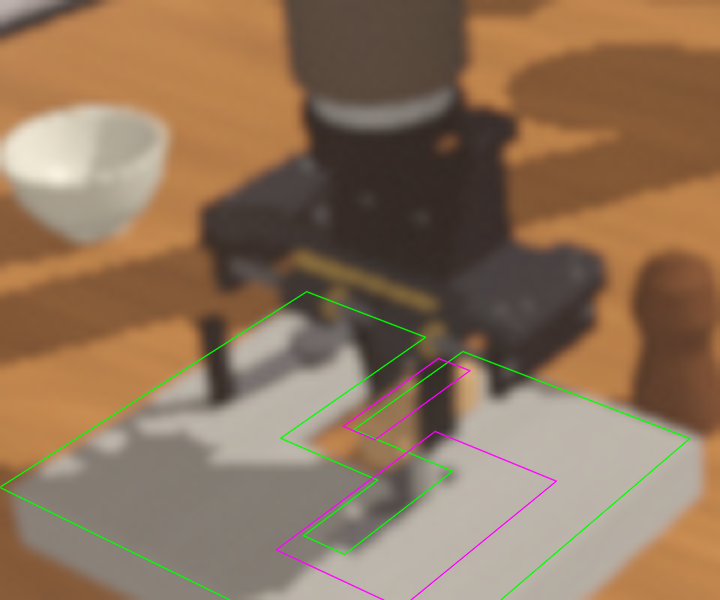

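```bash
python3 -m inch '[{"linear":[0.025,0,0],"rotation":[0,0,0],"jaw":-1},{"linear":[0.05,0.001,0],"rotation":[0,0,0],"jaw":-1},{"linear":[0.075,0.002,0],"rotation":[0,0,0],"jaw":-1},{"linear":[0.1,0.002,0],"rotation":[0,0,0],"jaw":-1},{"linear":[0.12,0.002,0],"rotation":[0,0,0],"jaw":-1},{"linear":[0.135,0.002,0],"rotation":[0,0,0],"jaw":-1},{"linear":[0.1415,0.002,0],"rotation":[0,0,0],"jaw":-1},{"linear":[0.1415,0.002,0],"rotation":[0,0,0],"jaw":-1}]';  python3 -c "
from h import *
st(); go(rk(.047,.035,.034),1.529)
s=manip.snapshot('scene')
overlay(s,145,150,120,100,6,'pics/v6.png')"
```

```text
t: 18.9
position: [0.6662, 0.0007, 0.0387]
ee_rot: [1.0, -0.021, 0.0, -0.0]
contact_force: [-0.2, -0.6, -3.0]
grip_width: 0.224
t 18.9 pos [0.6662 0.0007 0.0387] rel 1.529 down [ 0.     0.001 -1.   ] F [-0.2 -0.6 -3. ] grip 0.224 q [ 0.24  0.59 -0.08 -0.   -0.9   1.29] rack [0.0468 0.0342]
linear [0.0004, -0.002, 0.0117] rot [-0.0005, -0.0, -0.0] dist 0.005
```

View pics/v6.png

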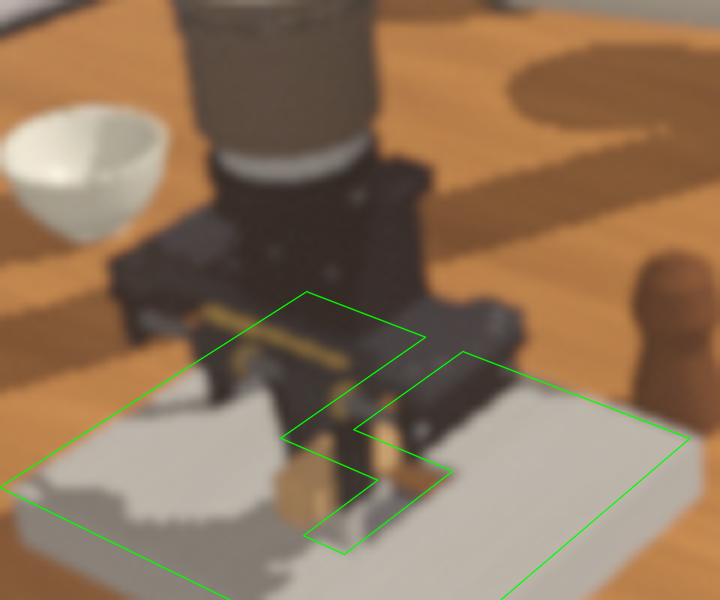

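```bash
python3 -m inch '[{"linear":[0,-0.001,0.005],"rotation":[0,0,0],"jaw":-1},{"linear":[0,-0.001,0.01],"rotation":[0,0,0],"jaw":-1},{"linear":[0,-0.001,0.012],"rotation":[0,0,0],"jaw":-1},{"linear":[0,-0.001,0.012],"rotation":[0,0,0],"jaw":-1},{"linear":[0,-0.001,0.012],"rotation":[0,0,0],"jaw":-0.3},{"linear":[0,-0.001,0.012],"rotation":[0,0,0],"jaw":0.1},{"linear":[0,-0.001,0.012],"rotation":[0,0,0],"jaw":0.1},{"linear":[0,-0.001,0.012],"rotation":[0,0,0],"jaw":0.1}]'; python3 -c "
from h import *
st()"; python3 -m inch '[{"linear":[0,0,-0.03],"rotation":[0,0,0],"jaw":0.1},{"linear":[0,0,-0.1],"rotation":[0,0,0],"jaw":0.1},{"linear":[0,0,-0.2],"rotation":[0,0,0],"jaw":0.1},{"linear":[0,0,-0.3],"rotation":[0,0,0],"jaw":0.1},{"linear":[0,0,-0.35],"rotation":[0,0,0],"jaw":0.1},{"linear":[0,0,-0.35],"rotation":[0,0,0],"jaw":0.1}]';python3 -c "
from h import *
st(); go([.6165,-.1231,.12],1.243)
s=manip.snapshot('scene')
for q in ['press','press_grip']:
  for r in manip.place_of(s,q)[:4]:
    w=world(r['point'],s); print(q,round(r['score'],2),w.round(3),np.round(irk(*w[:2]),3))
overlay(s,145,150,120,100,6,'pics/v7.png')"
```

```text
t: 19.75
position: [0.6667, 0.0011, 0.0348]
ee_rot: [1.0, -0.021, 0.001, -0.0]
contact_force: [-1.3, -0.3, 0.0]
grip_width: 0.494
t 19.75 pos [0.6667 0.0011 0.0348] rel 1.529 down [ 0.002  0.001 -1.   ] F [-1.3 -0.3  0. ] grip 0.494 q [ 0.24  0.6  -0.08 -0.   -0.89  1.29] rack [0.0473 0.0346]
t: 20.35
position: [0.6688, 0.0012, 0.1802]
ee_rot: [1.0, -0.021, 0.005, -0.001]
contact_force: [-0.4, -0.8, 0.2]
grip_width: 0.546
t 20.35 pos [0.6688 0.0012 0.1802] rel 1.53 down [ 0.011  0.002 -1.   ] F [-0.4 -0.8  0.2] grip 0.546 q [ 0.24  0.47  0.08  0.   -1.18  1.29] rack [0.0493 0.0348]
linear [-0.1194, 0.3162, 0.1484] rot [-0.0025, -0.0067, 0.1825] dist 0.148
press 0.78 [ 0.246  0.277 -0.003] [-0.385  0.293]
press 0.65 [0.662 0.004 0.001] [0.043 0.037]
press 0.62 [ 0.475  0.475 -0.003] [-0.164  0.5  ]
press 0.57 [ 0.264  0.493 -0.002] [-0.375  0.509]
press_grip 0.83 [0.261 0.491 0.066] [-0.378  0.507]
press_grip 0.78 [0.472 0.48  0.067] [-0.167  0.505]
press_grip 0.68 [0.245 0.278 0.065] [-0.386  0.294]
press_grip 0.63 [ 0.665 -0.001  0.066] [0.045 0.032]
```

View pics/v7.png

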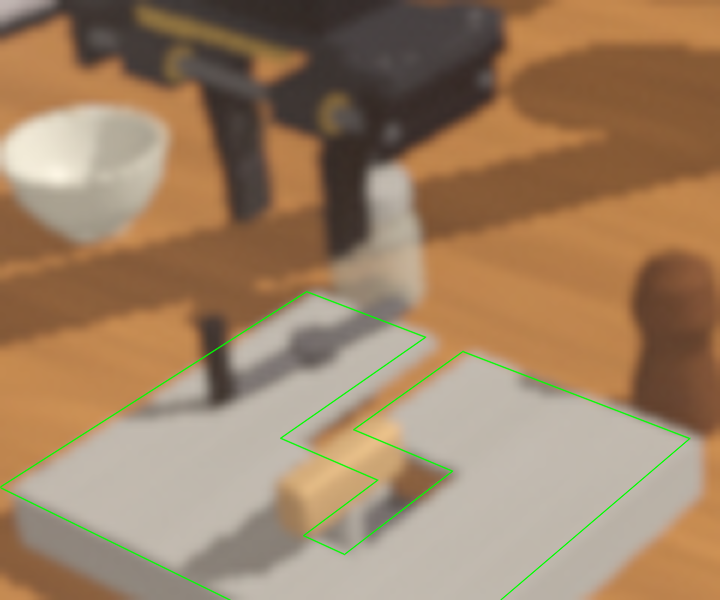

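```bash
python3 -m inch '[{"linear":[-0.02,0.06,0.02],"rotation":[0,-0.003,0.04],"jaw":0.2},{"linear":[-0.05,0.14,0.06],"rotation":[-0.002,-0.006,0.1],"jaw":0.2},{"linear":[-0.08,0.22,0.1],"rotation":[-0.002,-0.006,0.15],"jaw":0.2},{"linear":[-0.11,0.29,0.14],"rotation":[-0.002,-0.006,0.18],"jaw":0.2},{"linear":[-0.1194,0.316,0.1484],"rotation":[-0.002,-0.0067,0.1825],"jaw":0.2},{"linear":[-0.1194,0.316,0.1484],"rotation":[-0.002,-0.0067,0.1825],"jaw":0.2},{"linear":[-0.1194,0.316,0.1484],"rotation":[-0.002,-0.0067,0.1825],"jaw":0.2}]';python3 -c "
from h import *
st(); go([.616,-.1228,.036],1.243)
s=manip.snapshot('scene')
overlay(s,125,130,120,100,6,'pics/v8.png')"
```

```text
t: 21.2
position: [0.614, -0.1229, 0.1148]
ee_rot: [0.987, -0.163, -0.005, 0.001]
contact_force: [-0.4, 0.7, 0.2]
grip_width: 0.599
t 21.2 pos [ 0.614  -0.1229  0.1148] rel 1.243 down [-0.01  -0.001 -1.   ] F [-0.4  0.7  0.2] grip 0.599 q [ 0.06  0.46 -0.1   0.   -1.02  1.18] rack [-0.0002 -0.0915]
linear [0.0065, -0.0025, 0.1969] rot [0.0023, 0.0057, 0.0002] dist 0.079
```

View pics/v8.png

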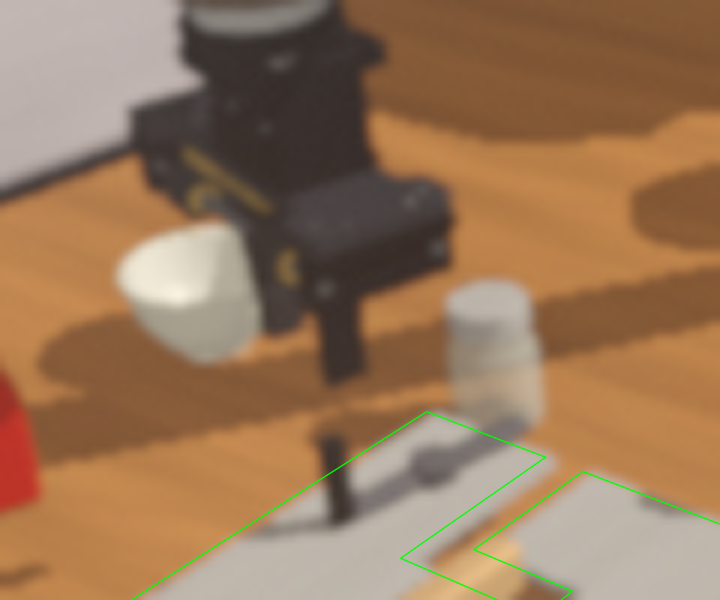

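```bash
python3 -m inch '[{"linear":[0.006,-0.002,0.05],"rotation":[0.002,0.006,0],"jaw":0.2},{"linear":[0.006,-0.002,0.1],"rotation":[0.002,0.006,0],"jaw":0.2},{"linear":[0.006,-0.002,0.16],"rotation":[0.002,0.006,0],"jaw":0.2},{"linear":[0.006,-0.002,0.197],"rotation":[0.002,0.006,0],"jaw":0.2},{"linear":[0.006,-0.002,0.197],"rotation":[0.002,0.006,0],"jaw":0.2},{"linear":[0.006,-0.002,0.197],"rotation":[0.002,0.006,0],"jaw":-0.3},{"linear":[0.006,-0.002,0.197],"rotation":[0.002,0.006,0],"jaw":-1},{"linear":[0.006,-0.002,0.197],"rotation":[0.002,0.006,0],"jaw":-1}]' 15;python3 -m inch '[{"linear":[0,0,0],"rotation":[0,0,0],"jaw":-1},{"linear":[0,0,0],"rotation":[0,0,0],"jaw":-1},{"linear":[0,0,0],"rotation":[0,0,0],"jaw":-1}]';python3 -c "
from h import *
st()
rel=1.243; X=np.array([np.cos(rel-np.pi/2),np.sin(rel-np.pi/2)]); Y=np.array([X[1],-X[0]])
pv=np.array([.5548,-.1147]); cmd=np.array([.616,-.1228])
for th in np.arange(1.35,-.06,-.09):
    p=pv+.061*np.array([np.cos(th+RA-np.pi/2),np.sin(th+RA-np.pi/2)])-cmd
    print(round(th,2),(np.array([X@p,Y@p])/.4).round(3), round(-(th-1.45)/(np.pi/2),3))
"
```

```text
t: 22.05
position: [0.6161, -0.123, 0.0373]
ee_rot: [0.987, -0.163, 0.001, 0.0]
contact_force: [-0.4, -0.1, -0.2]
grip_width: 0.415
t: 22.35
position: [0.6153, -0.1232, 0.0363]
ee_rot: [0.987, -0.163, 0.0, 0.0]
contact_force: [1.3, 0.4, 1.1]
grip_width: 0.178
t 22.35 pos [ 0.6153 -0.1232  0.0363] rel 1.242 down [ 0.001 -0.    -1.   ] F [1.3 0.4 1.1] grip 0.178 q [ 0.06  0.54 -0.19  0.   -0.84  1.18] rack [ 0.0012 -0.0917]
1.35 [0.001 0.02 ] 0.064
1.26 [0.001 0.034] 0.121
1.17 [0.    0.048] 0.178
1.08 [-0.002  0.061] 0.236
0.99 [-0.005  0.074] 0.293
0.9 [-0.01   0.087] 0.35
0.81 [-0.016  0.1  ] 0.407
0.72 [-0.023  0.112] 0.465
0.63 [-0.03   0.123] 0.522
0.54 [-0.039  0.133] 0.579
0.45 [-0.049  0.143] 0.637
0.36 [-0.06   0.152] 0.694
0.27 [-0.071  0.16 ] 0.751
0.18 [-0.083  0.166] 0.809
0.09 [-0.095  0.172] 0.866
-0.0 [-0.108  0.176] 0.923
```

Gripped the pin again; swing it back.

```bash
python3 -m inch '[{"linear":[0.001,0.02,0],"rotation":[0,0,0.06],"jaw":-1},{"linear":[0.001,0.034,0],"rotation":[0,0,0.12],"jaw":-1},{"linear":[0,0.048,0],"rotation":[0,0,0.178],"jaw":-1},{"linear":[-0.002,0.061,0],"rotation":[0,0,0.236],"jaw":-1},{"linear":[-0.005,0.074,0],"rotation":[0,0,0.293],"jaw":-1},{"linear":[-0.01,0.087,0],"rotation":[0,0,0.35],"jaw":-1},{"linear":[-0.016,0.1,0],"rotation":[0,0,0.407],"jaw":-1},{"linear":[-0.023,0.112,0],"rotation":[0,0,0.465],"jaw":-1}]';python3 -c "
from h import *
st()
rel=1.243-.465*np.pi/2; X=np.array([np.cos(rel-np.pi/2),np.sin(rel-np.pi/2)]); Y=np.array([X[1],-X[0]])
pv=np.array([.5548,-.1147]); f=lambda th: pv+.061*np.array([np.cos(th+RA-np.pi/2),np.sin(th+RA-np.pi/2)])
o=manip.observe()['position'][:2]-pv; print(np.linalg.norm(o),np.arctan2(o[1],o[0])+np.pi/2-RA)
cmd=f(.72)
for th in np.arange(.63,-.06,-.09):
    p=f(th)-cmd
    print(round(th,2),(np.array([X@p,Y@p])/.4).round(3), round(-(th-.72)/(np.pi/2),3))
"
```

```text
t: 23.15
position: [0.5912, -0.161, 0.0362]
ee_rot: [0.862, -0.507, -0.001, -0.0]
contact_force: [-3.2, 9.0, 4.3]
grip_width: 0.182
t 23.15 pos [ 0.5912 -0.161   0.0362] rel 0.508 down [-0.001  0.002 -1.   ] F [-3.2  9.   4.3] grip 0.182 q [-0.    0.52 -0.22 -0.   -0.83  0.51] rack [-0.0214 -0.1305]
0.05884026072094082 0.708013204285755
0.63 [0.002 0.014] 0.057
0.54 [0.002 0.027] 0.115
0.45 [0.001 0.041] 0.172
0.36 [-0.001  0.055] 0.229
0.27 [-0.004  0.068] 0.286
0.18 [-0.008  0.081] 0.344
0.09 [-0.014  0.093] 0.401
0.0 [-0.021  0.105] 0.458
```

```bash
python3 -m inch '[{"linear":[0.001,0.014,0],"rotation":[0,0,0.055],"jaw":-1},{"linear":[0,0.027,0],"rotation":[0,0,0.115],"jaw":-1},{"linear":[-0.001,0.041,0],"rotation":[0,0,0.17],"jaw":-1},{"linear":[-0.003,0.055,0],"rotation":[0,0,0.23],"jaw":-1},{"linear":[-0.006,0.068,0],"rotation":[0,0,0.286],"jaw":-1},{"linear":[-0.01,0.081,0],"rotation":[0,0,0.344],"jaw":-1},{"linear":[-0.016,0.093,0],"rotation":[0,0,0.4],"jaw":-1},{"linear":[-0.023,0.105,0],"rotation":[0,0,0.45],"jaw":-1}]';python3 -m inch '[{"linear":[0,0,0],"rotation":[0,0,0],"jaw":-1},{"linear":[0,0,0],"rotation":[0,0,0],"jaw":-1}]';python3 -c "
from h import *
st()
pv=np.array([.5548,-.1147])
o=manip.observe()['position'][:2]-pv; print(np.linalg.norm(o),np.arctan2(o[1],o[0])+np.pi/2-RA)
"
```

```text
t: 23.95
position: [0.5521, -0.1735, 0.0363]
ee_rot: [-0.634, 0.773, -0.001, 0.002]
contact_force: [3.0, 6.4, -0.1]
grip_width: 0.177
t: 24.15
position: [0.5513, -0.1735, 0.0362]
ee_rot: [-0.635, 0.773, 0.0, 0.001]
contact_force: [0.1, 8.0, 1.6]
grip_width: 0.181
t 24.15 pos [ 0.5513 -0.1735  0.0362] rel -0.195 down [ 0.001  0.001 -1.   ] F [0.1 8.  1.6] grip 0.181 q [-0.03  0.47 -0.31 -0.   -0.78 -0.17] rack [-0.0607 -0.1447]
0.05895569954649626 -0.017891537381017154
```

```bash
python3 -m inch '[{"linear":[0.003,0.006,0],"rotation":[0,0,0],"jaw":-1},{"linear":[0.006,0.012,0],"rotation":[0,0,0],"jaw":-1},{"linear":[0.006,0.015,0],"rotation":[0,0,0],"jaw":-1},{"linear":[0.006,0.015,0],"rotation":[0,0,0],"jaw":-1}]';python3 -c "
from h import *
st()
pv=np.array([.5548,-.1147])
o=manip.observe()['position'][:2]-pv; print(np.linalg.norm(o),np.arctan2(o[1],o[0])+np.pi/2-RA)
"
```

```text
t: 24.55
position: [0.5507, -0.1737, 0.0363]
ee_rot: [-0.635, 0.772, -0.003, 0.006]
contact_force: [10.3, 10.7, -6.0]
grip_width: 0.178
t 24.55 pos [ 0.5507 -0.1737  0.0363] rel -0.194 down [ 0.013  0.002 -1.   ] F [10.3 10.7 -6. ] grip 0.178 q [-0.03  0.47 -0.32 -0.   -0.76 -0.17] rack [-0.0613 -0.1449]
0.05915353608764972 -0.027346145071077722
```

Hard stop reached (10 N, no more travel): shut. Relax, release and lift clear.

```bash
python3 -m inch '[{"linear":[-0.004,-0.009,0],"rotation":[0,0,0],"jaw":-1},{"linear":[-0.004,-0.009,0],"rotation":[0,0,0],"jaw":-0.4},{"linear":[-0.004,-0.009,0],"rotation":[0,0,0],"jaw":0.1},{"linear":[-0.004,-0.009,0],"rotation":[0,0,0],"jaw":0.1},{"linear":[-0.004,-0.009,0],"rotation":[0,0,0],"jaw":0.1},{"linear":[-0.004,-0.009,-0.05],"rotation":[0,0,0],"jaw":0.1},{"linear":[-0.004,-0.009,-0.15],"rotation":[0,0,0],"jaw":0.1},{"linear":[-0.004,-0.009,-0.25],"rotation":[0,0,0],"jaw":0.1}]'; python3 -m inch '[{"linear":[0.05,0,-0.05],"rotation":[0,0,0],"jaw":0.1},{"linear":[0.15,0.05,-0.1],"rotation":[0,0,0],"jaw":0.1},{"linear":[0.25,0.15,-0.15],"rotation":[0,0,0],"jaw":0.1},{"linear":[0.35,0.25,-0.15],"rotation":[0,0,0],"jaw":0.1},{"linear":[0.4,0.3,-0.15],"rotation":[0,0,0],"jaw":0.1},{"linear":[0.4,0.3,-0.15],"rotation":[0,0,0],"jaw":0.1},{"linear":[0.4,0.3,-0.15],"rotation":[0,0,0],"jaw":0.1}]';python3 -c "
from h import *
st()
s=manip.snapshot('scene');t=manip.snapshot('top')
for sh in (s,t):
 for q in ['press','press_grip','lever_pin','lever_pivot','jar','mill','bowl','canister','spice_box']:
  for r in manip.place_of(sh,q)[:4]:
    w=world(r['point'],sh)
    print(q,round(r['score'],2),w.round(3),np.round(irk(*w[:2]),3))
overlay(s,125,150,140,110,5,'pics/w1.png'); overlay(t,225,90,140,120,5,'pics/w2.png')"
```

```text
t: 25.35
position: [0.5473, -0.1759, 0.1364]
ee_rot: [-0.635, 0.773, 0.001, -0.001]
contact_force: [2.3, -0.2, 0.2]
grip_width: 0.546
t: 26.05
position: [0.3986, -0.31, 0.1964]
ee_rot: [-0.634, 0.773, -0.0, 0.0]
contact_force: [1.7, -0.6, -0.9]
grip_width: 0.55
t 26.05 pos [ 0.3986 -0.31    0.1964] rel -0.197 down [ 0.001 -0.001 -1.   ] F [ 1.7 -0.6 -0.9] grip 0.55 q [-0.34  0.18 -0.29  0.   -1.1   0.14] rack [-0.2075 -0.2875]
press 0.95 [ 0.264  0.493 -0.   ] [-0.375  0.509]
press 0.89 [ 0.474  0.473 -0.   ] [-0.165  0.498]
press 0.71 [ 0.246  0.279 -0.001] [-0.385  0.295]
press 0.69 [0.662 0.008 0.002] [0.042 0.042]
press_grip 0.76 [0.473 0.48  0.069] [-0.166  0.505]
press_grip 0.72 [ 0.666 -0.001  0.069] [0.046 0.033]
press_grip 0.61 [0.245 0.28  0.067] [-0.386  0.296]
press_grip 0.26 [ 0.659  0.007 -0.001] [0.039 0.04 ]
lever_pin 0.76 [ 0.551 -0.17   0.067] [-0.061 -0.141]
lever_pivot 0.64 [ 0.553 -0.112  0.035] [-0.062 -0.083]
jar 0.77 [ 0.447 -0.152 -0.002] [-0.166 -0.128]
jar 0.7 [ 0.603 -0.055 -0.003] [-0.014 -0.024]
jar 0.18 [0.607 0.013 0.003] [-0.013  0.044]
mill 0.71 [0.4
[... 399 characters left out ...]
  0.487 -0.001] [-0.381  0.503]
press_grip 0.86 [0.661 0.001 0.072] [0.042 0.034]
press_grip 0.85 [0.474 0.481 0.07 ] [-0.165  0.506]
press_grip 0.78 [0.245 0.275 0.072] [-0.385  0.291]
press_grip 0.74 [0.262 0.486 0.068] [-0.377  0.503]
lever_pin 0.6 [ 0.546 -0.173  0.066] [-0.066 -0.144]
lever_pivot 0.85 [ 0.55  -0.114  0.038] [-0.064 -0.085]
mill 0.53 [0.461 0.057 0.002] [-0.161  0.082]
mill 0.46 [ 0.546 -0.174  0.066] [-0.066 -0.145]
mill 0.34 [ 0.665  0.005 -0.002] [0.045 0.038]
canister 0.57 [0.603 0.357 0.   ] [-0.032  0.388]
spice_box 0.61 [ 0.447 -0.156  0.004] [-0.166 -0.132]
spice_box 0.56 [ 0.661 -0.364  0.002] [ 0.057 -0.331]
spice_box 0.21 [ 0.613 -0.026 -0.002] [-0.005  0.006]
```

View pics/w1.png

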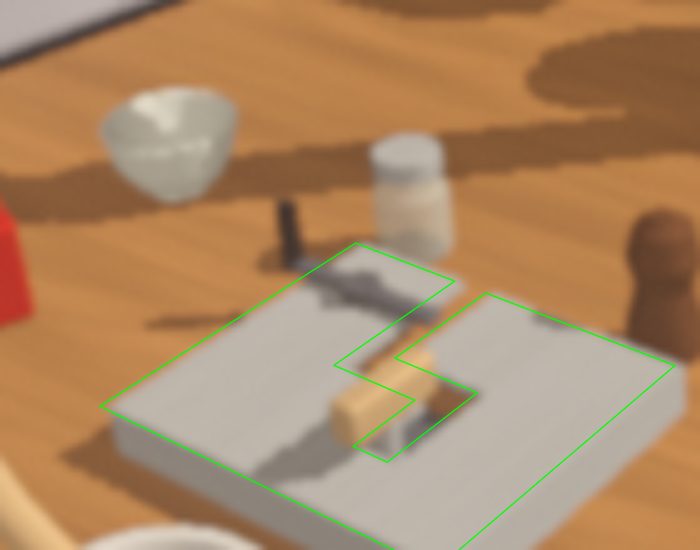

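View pics/w2.png

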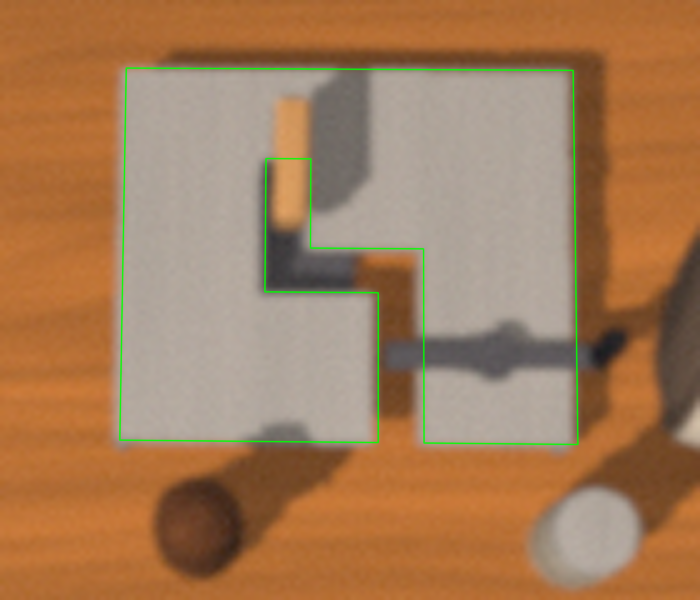

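```bash
python3 -c "
import h
from h import *
t=manip.snapshot('top')
h.RX,h.RY=.616,-.029
for u,v in ((291,98),(290,228),(291,163)): print(h.irk(*ray(225+(u+.5)/5-.5,90+(v+.5)/5-.5,.08,t)[:2]))"
```

```text
(np.float64(0.07797095687034084), np.float64(0.032213353598220106))
(np.float64(0.003671491028518029), np.float64(0.032323120702835086))
(np.float64(0.04066197340742875), np.float64(0.03199148811932827))
```

```bash
python3 -c "
from h import *
print(manip.close_job()); st()"
```

```text
the job is handed in; nothing more can be done
None
the job is handed in; nothing more can be done
```

The press is in the rack with its neck at the closed end of the slot, the lever is shut, and the job was handed in at about 26 s of the 72 s allowed. No verdict was reported.

I gripped the lever pin and swung it open. Then I lifted the press over the mill, slid it along the slot, let go, and swung the lever back until it hit its stop at about 10 N.

**Last checks**
- **Press position:** the arm's reading at release puts the neck at about (47, 35) mm in the rack frame. The camera measurements range from 39 to 46 mm in x and 32 to 42 mm in y. All are inside the limits, but the lowest x reading is only 3 mm above the 36 mm limit.
- **Lever:** the top picture shows it lying straight across the slot. From the arm's reading the angle is about 0 rad, uncertain by about 0.05.
- **Bystanders:** the pictures and the networks' positions show them where they started, to within the networks' accuracy of a few mm. The jar and bowl were re-found in only one of the two cameras.
- **Arm:** it was lifted clear and touching nothing.

**Readings that disagreed**
- **Height:** the pictures showed the fingertips about 26–28 mm higher than the reported tool height. I corrected for it, and both grasps held.
- **Rack position:** the lever's path put the rack about 3 mm away from where the camera had it. I shifted the rack about 3 mm to match before inserting the press, and saw no contact force during the slide.

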